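Snap the wheel clip onto the model's axle

TASK

One wheel of the model still lacks its retaining clip and has crept a few millimetres up its axle, whose height is not known exactly. With the fork tool from its rest, take the orange clip off its stand, press that wheel fully home, and push the clip sideways into the axle's groove until it snaps in; then draw the fork off and lay the tool back on its rest. Handle the clip only with the fork, do not force anything (the model is printed plastic), and leave the other things on the table alone.

Things in the scene. Friction and masses are not known exactly. Their poses are not given: they have to be found in the camera images.
- tool: fork tool, 175 mm long, 0.15 kg. Origin on its axis inside the handle at the balance point, the place to grip (about 50 N); x along the tool to the fork, z up. Dark flat-sided wooden handle 24 wide, 26 high, from x = -65 to +24 mm, then a steel shank 12 mm thick, then the fork. At the start it lies level on its rest, axis 42 mm above the table
- tool_fork (a point): where the clip's bore middle sits when the clip lies fully back in the fork: 90 mm ahead of the tool's origin, same axes. Here the fork is: back wall, front face at x = -38 mm; two tines from it to x = 16 mm, 65 apart inside, tips flared to 82 across, z -6 to 5; inside each tine a ledge for the clip to lie on, z -6 to -3, from 19 to 33 mm off the middle, to x = 10 mm
- clip: loose orange C-shaped nylon clip, 60 long, 60 wide over its back, 6 mm thick, 42 g. Origin on its underside in the middle of the bore; x points out of its mouth, z up. The back bar reaches from x = -38 to -20 mm; two sprung jaws, at most 50 mm across, reach forward to x = 20 mm, are 12 mm apart at their noses (x = 9.5 mm) and flare to a wide mouth in front
- clip_bore (a point): middle of the clip's bore half-way up its thickness, 3 mm above the clip's origin, same axes; at the start 43 mm above the table. Passing the axle's neck spreads each jaw nose by 3 mm and takes a push of some 8 to 18 N (it varies); then the clip snaps shut round the neck with about 1 mm of play. Once snapped it stays when the fork is drawn back
- stand: fixed wooden clip stand: base 100 x 84 x 8 mm, on it a block, top 40 mm above the table, y -16 to 16, x -34 to 14 mm, which carries the clip; a brass post 15 mm thick in the clip's bore ends 48.5 mm above the table. The fork slides in from the -x side, ledges under the clip along both sides of the block, then lifts the clip over the post. Origin on the table under the post; x as the clip's
- axle_foot (a point): foot of the bare axle, on its axis, on the olive hull side that lies in a wooden cradle; z up along the axle. A steel spindle, 25 mm thick, stands here in a tight bush; it is set anywhere within 12 mm of height (not reported), so the groove's mid height is 74 to 86 mm above this point: feel for it. The other axle, 165 mm away, has its clip; which one is bare varies
- axle: the bare axle (origin at axle_foot) with spindle and wheel. Groove: 9 mm high, neck 18 mm thick; head above it 8 mm high, 25 thick. The clip may go on from any side. Wheel: tyre 150 across; 16 mm above it a flat olive hub face 100 across, in its middle a brass washer 34 across, 1.5 mm proud. With the wheel home on the spindle the hub face is 6 mm below the groove's mid height
- wheel (a joint): how far the wheel has crept up its spindle from home, in m; 3.5 to 6.5 mm at the start, and then its washer covers part of the groove. Pressed on the hub face it slides down with about 2 N, stays where it is left and stops hard at home (the spindle itself gives only above 25 N). A fork then resting on the hub face carries the clip at the groove's mid height
- rest_seat (a point): where the tool's origin lies on its rest, 42 mm above the table; x as the fork points, z up. Fixed wooden rest, base 150 x 74 x 6 mm, with two notched uprights: at x = 33 mm (8 thick, up to 51 mm above the table) for the shank, at x = -52 mm (12 thick, up to 46 mm) for the handle; notches 2 mm clear each side at the bottom, flared above
- jar1: bystander: green paint jar, 38 mm across, 50 mm high; origin under its middle
- jar2: bystander: red paint jar, 38 mm across, 50 mm high; origin under its middle
- jar3: bystander: yellow paint jar, 38 mm across, 50 mm high; origin under its middle
- driver: bystander: screwdriver lying flat, about 200 mm long; origin under its middle
- brush: bystander: brush lying flat, about 200 mm long; origin under its middle

How it is judged:
On the way, in this order (a step that is already met when the one before it is completed fails the run):
1. the clip is lifted off its stand on the held fork (height (world z) of clip_bore above 0.056 m and distance between clip_bore and tool_fork below 0.008 m and contact force between the fingers and tool above 1 N), for 0.2 s.
2. the clip is snapped into the groove, with the held fork still round it (horizontal distance between clip_bore and axle_foot below 0.0025 m and z of clip_bore in the frame of axle_foot between 0.07 and 0.088 m and angle between clip_bore's own z axis and vertical below 0.08 rad and distance between clip_bore and tool_fork below 0.02 m and contact force between the fingers and tool above 1 N), for 0.1 s.
At the end, for the whole second after the job is handed in: clip in the bare axle's groove: bore within 2.5 mm of the axis, 70 to 88 mm above axle_foot (below the head), tilt under 0.08 rad; wheel within 2 mm of home; tool at rest on its rest as at first: within 12 mm sideways, 4 mm in height, 0.12 rad in direction, 0.15 rad upright (horizontal distance between clip_bore and axle_foot below 0.0025 m and z of clip_bore in the frame of axle_foot between 0.07 and 0.088 m and angle between clip_bore's own z axis and vertical below 0.08 rad and value of joint wheel below 0.002 m and linear speed of tool below 0.02 m/s and horizontal distance between tool and rest_seat below 0.012 m and z of tool in the frame of rest_seat between -0.004 and 0.004 m and angle between the x axis of tool and the x axis of rest_seat, either way round below 0.12 rad and x of tool_fork in the frame of rest_seat above 0.05 m and angle between tool's own z axis and vertical below 0.15 rad and contact force between tool and axle below 0.1 N); the robot touches nothing.
It fails at once if the fingers touch the clip (contact force between the fingers and clip above 0.5 N).
It fails at once if the axle, its wheel or the clip on it is forced with more than 40 N (contact force between axle and anything else above 40 N).
It fails at once if a bystander is moved by more than 30 mm (distance of any of jar1, jar2, jar3, driver, brush from where it was at the start of the episode above 0.03 m).
It also fails if it takes over 61 s, if anything falls off the work surface, if the arm or the gripper's body presses on something with over 40 N, if the wrist force passes 120 N, or if a joint passes its speed limit or range.

ROBOT

A 7-joint arm with a two-finger parallel gripper is mounted at the origin on the work surface. World frame = base frame: x ahead of the robot, y to its left, z up, the work surface at z = 0. Lengths are in m, angles in rad, forces in N, time in s.
With the tool pointing down it reaches from about 0.4 to 0.85 m from the base axis. Payload 10.4 kg.
Tool frame: the origin (TCP) lies at the centre of the arm's flange, where the gripper is bolted on; the fingertips stand 173 mm ahead of it and the grasp point (between the pads) lies 155 mm ahead of it; z points along the fingers, y is the line along which they close (so a half turn about z gives the same grasp; the last joint's range is limited). The gripper opens to 85 mm and grips with 20 to 120 N. Pads are 22 mm wide; open, the fingers measure 114 mm over their backs; the gripper's body (76 mm by 85 mm) begins 54 mm behind the grasp point. The pads swing forward as they close: fully open they stand 13 mm farther back than shut.
Start: joints at [1.227, 0.332, -0.065, 1.46, 0.022, 1.35, -0.088], TCP at [0.197, -0.593, 0.405] pointing down, gripper open.
Joint ranges: [-2.6, 2.6], [-0.5, 2.12], [-1.47, 1.34], [0.16, 2.42], [-1.27, 4.41], [0.06, 2.06], [-2.6, 2.6]. Speed limits (rad/s): [2.22, 2.22, 2.79, 2.79, 3.14, 3.14, 3.14].

INTERFACE

Orientations are given as a unit quaternion [x, y, z, w].
In Python, from workcell import manip, viewer, finder gives the robot as it stands.
- The arm moves only by the tool arm_command, never from a script. Its argument "plan" is a list of rows, each an object with "dp": the shift along the tool's x, y, z in mm, a list of three; "spin": the turn about the tool's z in rad. A call has 1 to 5 rows; each row shifts and turns the commanded pose from where the row before left it, along the tool's axes as they then stand; what a row does not reach is not made up. A row lasts 1/10 s, in which the tool goes at most 50 mm and 8.59 degrees, less where a joint would pass 70% of its speed; a pose out of reach is approached as far as the arm can. A call is refused whole if a number of a shift passes 50 or a number of a turn 0.15, either way. A call with a gripper value outside its range is refused whole. "grip" is the closure, from -1 (fully open) to 1 (shut), set as the call begins (left out, the last holds). The fingers move at their own pace and stop on an object; "newtons" is the grip in N (left out, the last holds). Time passes only in rows, so rows that do not move let the fingers close. It gives the time, the measured TCP pose, the force, the opening and the grip force at its end, in the units of the state.
- manip.get_obs(): the state, without advancing time (a new reading comes with each control period).
- viewer.camera(name): name is "side" or "top"; returns the picture (480x640x3 uint8, blue, green, red); there is no depth.
- viewer.camera_params(name): a dict with "vertical_fov" (degrees; the focal length in pixels is half the picture's height over the tangent of half this angle, whatever the lens; pixels are square), "cx", "cy" (the principal point, pixels), "R" (3x3) and "t" (3): a world point X has camera coordinates R X + t. Camera axes: x right, y down, z forward; pixel columns grow to the right and rows downward; lengths in m; the calibration is good to about 2 mm. A picture is of the moment at which its call begins. camera_params takes no time and is no camera call.
- manip.hand_in(): hands the job in; it is judged then, once.
Trained networks look in the newest picture that a camera, given by its name, has taken for a name from the list of things; names that differ only in an ending like _2 or _b are one class to them, and where a whole thing is asked for, a point or a joint stands for the part that bears it (a point fixed in the world has none). Each returns a list of dicts, best first, with "score" (0 to 1); they miss things now and then, are a little off and sometimes report something else, mostly with a low value. They report only what shows in the picture. A call takes as long as a camera call.
- finder.find_in(camera, thing): "position" ([x, y, z] in m, in world coordinates, good to about 4 mm: the middle of the surface that is visible of it).
The state is a dict: "clock": time; "joint_pos": joint angles; "joint_velocities": joint speeds; "tau": joint torques, N m; "position": TCP position; "ee_rot": TCP orientation; "ft_force": force on the tool from outside, world axes, zero at the start; "torque": the same for the moment, N m; "grip_width": opening from 0.0 (shut) to 1.0 (fully open); "grasp_force": force on a finger pad.
Only numpy, scipy, OpenCV 4.12 (cv2) and the standard library are available. Lean on these libraries where they do the work, as an engineer would, in place of code of your own. Each camera call takes 0.05 s, during which the arm holds its last target. There are 200 camera calls.

## Working session

There is one attempt and no reset: what is moved stays moved. The work goes in short steps, Python scripts to look and compute and a tool call to move; the robot and the scene stay as the last step left them, time stands still between calls to the robot, and variables do not carry over. Pictures are saved under pics/ and viewed, at most 10 in all, crops included, and the job is handed in when it is done.

Besides the shell and the picture viewer there is one more tool, called after "Request:" by a JSON object that holds its "op" and its "data", one argument or row to a line. arm_command: Moves the arm, as the interface text tells. Its arguments: {"type":"object","properties":{"plan":{"type":"array","items":{"type":"object","properties":{"dp":{"type":"array","items":{"type":"number"}},"spin":{"type":"number"}}}},"grip":{"type":"number"},"newtons":{"type":"number"}},"required":["plan"]}

```bash
mkdir -p pics; ls
python3 - <<'E'
from workcell import manip, viewer, finder
import cv2,numpy as np
o=manip.get_obs(); print({k:np.round(v,3).tolist() for k,v in o.items()})
for c in("top","side"):
    im=viewer.camera(c); cv2.imwrite(f"pics/{c}0.png",im)
    p=viewer.camera_params(c); print(c,p)
    for t in["tool","tool_fork","clip","clip_bore","stand","axle_foot","axle","wheel","rest_seat","jar1","jar2","jar3","driver","brush"]:
        try:
            print(t,[(np.round(d["position"],3).tolist(),round(d["score"],2)) for d in finder.find_in(c,t)[:3]])
        except Exception as e: print(t,e)
E
```

```text
pics
{'clock': 0.0, 'joint_pos': [1.227, 0.333, -0.065, 1.461, 0.022, 1.35, -0.088], 'joint_velocities': [0.001, -0.001, 0.0, 0.0, 0.0, 0.0, 0.001], 'tau': [-0.0, -62.543, 0.049, -39.161, 0.016, 0.01, -0.0], 'position': [0.197, -0.593, 0.404], 'ee_rot': [0.987, 0.16, -0.0, -0.001], 'ft_force': [0.297, -0.317, -1.091], 'torque': [-0.018, 0.004, 0.021], 'grasp_force': 0.0, 'grip_width': 0.996}
top {'vertical_fov': 45.414770804224474, 'cx': 304.50634309530665, 'cy': 233.91186276999724, 'R': array([[-0.02380728, -0.99971436, -0.00210038],
       [-0.98932   ,  0.02386185, -0.14379344],
       [ 0.14380249, -0.00134538, -0.98960549]]), 't': array([-0.03591162,  0.56400388,  1.30764493])}
tool []
tool_fork [([0.585, -0.085, 0.05], 0.92)]
clip [([0.467, -0.32, 0.044], 0.87)]
clip_bore [([0.464, -0.324, 0.041], 0.8)]
stand [([0.484, -0.32, 0.008], 0.69)]
axle_foot [([0.603, 0.264, 0.098], 0.62), ([0.712, -0.222, 0.048], 0.41)]
axle [([0.605, 0.265, 0.103], 0.88), ([0.369, 0.082, 0.024], 0.19)]
wheel [([0.607, 0.264, 0.1], 0.68)]
rest_seat [([0.524, -0.082, 0.003], 0.98)]
jar1 [([0.711, -0.22
[... 814 characters left out ...]
0.305, 0.007], 0.24)]
clip_bore [([0.465, -0.313, 0.044], 0.75), ([0.378, 0.376, 0.034], 0.69)]
stand [([0.461, -0.307, 0.005], 0.8), ([0.38, 0.38, 0.032], 0.45)]
axle_foot [([0.569, 0.287, 0.097], 0.77)]
axle [([0.575, 0.29, 0.097], 0.74)]
wheel [([0.573, 0.291, 0.099], 0.57)]
rest_seat [([0.504, -0.072, 0.006], 0.8)]
jar1 [([0.708, -0.216, 0.027], 0.71), ([0.648, -0.407, 0.027], 0.71), ([0.378, 0.379, 0.035], 0.59)]
jar2 [([0.708, -0.216, 0.027], 0.71), ([0.648, -0.407, 0.027], 0.71), ([0.378, 0.379, 0.035], 0.59)]
jar3 [([0.708, -0.216, 0.027], 0.71), ([0.648, -0.407, 0.027], 0.71), ([0.378, 0.379, 0.035], 0.59)]
driver [([0.365, 0.089, 0.016], 0.74)]
brush [([0.474, -0.49, 0.012], 0.72)]
```

View pics/top0.png

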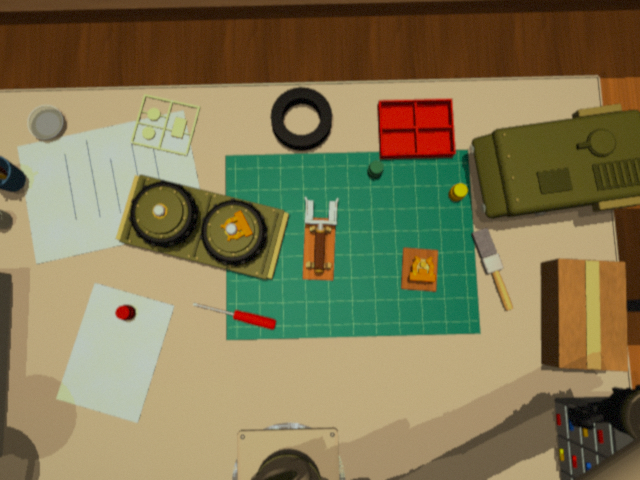

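View pics/side0.png

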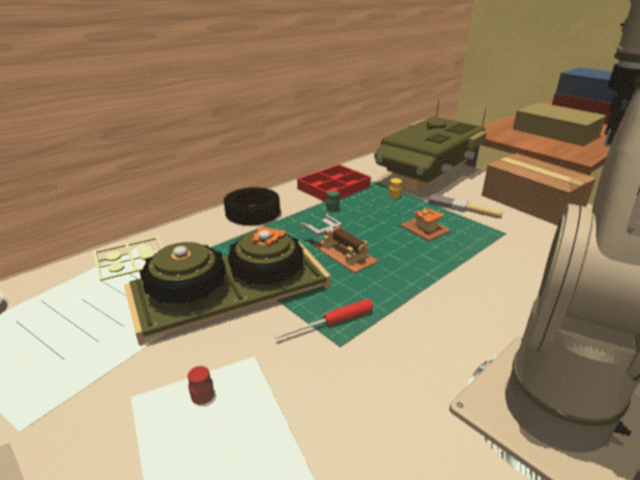

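Bare axle is the left one: top (160,211), side (180,251). The clipped one is at top (232,229). The tool is at top (320,235), fork pointing up at (321,210). The clip stand is at top (421,270). Zooming for exact features.

Run:
```python
import cv2,numpy as np
t=cv2.imread("pics/top0.png");s=cv2.imread("pics/side0.png")
cv2.imwrite("pics/a.png",cv2.resize(t[190:305,290:450],None,fx=5,fy=5,interpolation=cv2.INTER_CUBIC))
b=np.vstack([cv2.resize(t[170:270,115:250],(540,400),interpolation=cv2.INTER_CUBIC)[:300],cv2.resize(s[220:310,135:310],(540,278),interpolation=cv2.INTER_CUBIC)])
cv2.imwrite("pics/b.png",b)
```

```text
(no output)
```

View pics/a.png

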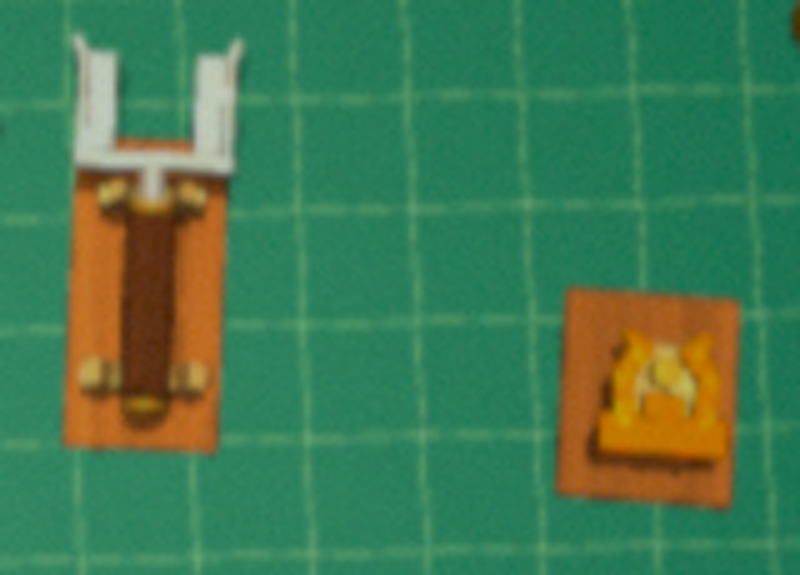

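View pics/b.png

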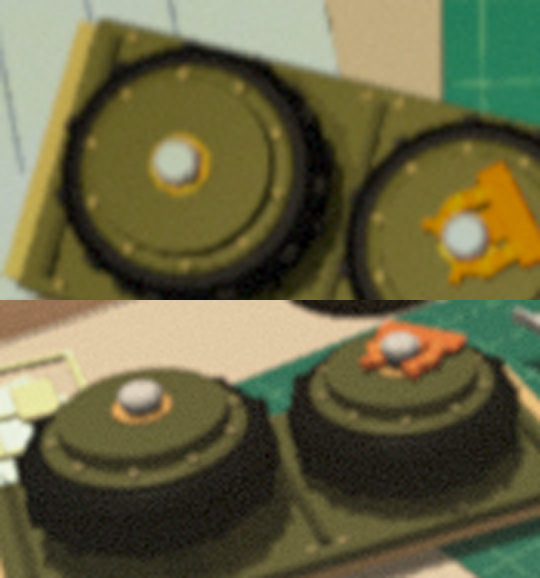

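Crop a gives the fork tips (77,38)/(240,42) and the stand base corners. Crop b gives the bare head at (175,162) in the top view and (139,390) in the side view. Turning these into world positions.

```bash
cat > h.py <<'E'
import numpy as np
from workcell import viewer
def ray(c,uv):
    p=viewer.camera_params(c); f=240/np.tan(np.radians(p["vertical_fov"]/2))
    R=np.array(p["R"]); C=-R.T@p["t"]
    d=R.T@np.array([(uv[0]-p["cx"])/f,(uv[1]-p["cy"])/f,1]); return C,d
def at_z(c,uv,z):
    C,d=ray(c,uv); return C+d*(z-C[2])/d[2]
def two(u1,u2):
    A=[];b=[]
    for c,u in(("top",u1),("side",u2)):
        C,d=ray(c,u); d=d/np.linalg.norm(d); P=np.eye(3)-np.outer(d,d); A.append(P);b.append(P@C)
    return np.linalg.lstsq(np.vstack(A),np.hstack(b),rcond=None)[0]
E
python3 - <<'E'
from h import *
np.set_printoptions(precision=4,suppress=True)
A=lambda x,y:((x+.5)/5-.5+290,(y+.5)/5-.5+190)
for n,x,y,z in [("tipL",77,38,.045),("tipR",240,42,.045),("wallL",76,170,.047),("wallR",235,174,.047),("hfront",150,210,.055),("hback",145,400,.055),("hmid",148,300,.055),
 ("rbL",65,445,.006),("rbR",216,452,.006),("sb1",568,288,.008),("sb2",741,300,.008),("sb3",730,508,.008),("sb4",557,494,.008),
 ("cbL",599,456,.046),("cbR",725,463,.046),("nL",632,333,.046),("nR",705,336,.046),("post",665,368,.0485)]:
    print(n,at_z("top",A(x,y),z))
B=lambda x,y:((x+.5)/4-.5+115,(y+.5)/4-.5+170)
sx=540/175;S=lambda x,y:((x+.5)/sx-.5+135,(y-300+.5)/sx-.5+220)
print("bare head",two(B(178,160),S(140,386)),"other",two(B(465,235),S(402,342)))
print("bare hub centre",two(B(177,163),S(145,415)))
E
```

```text
tipL [ 0.6501 -0.0527  0.045 ]
tipR [ 0.6463 -0.1297  0.045 ]
wallL [ 0.5865 -0.0507  0.047 ]
wallR [ 0.5828 -0.1252  0.047 ]
hfront [ 0.5655 -0.0846  0.055 ]
hback [ 0.477  -0.0799  0.055 ]
hmid [ 0.5234 -0.0825  0.055 ]
rbL [ 0.4605 -0.0424  0.006 ]
rbR [ 0.4554 -0.1143  0.006 ]
sb1 [ 0.5298 -0.2855  0.008 ]
sb2 [ 0.522  -0.3681  0.008 ]
sb3 [ 0.4229 -0.3572  0.008 ]
sb4 [ 0.4315 -0.2755  0.008 ]
cbL [ 0.4468 -0.2894  0.046 ]
cbR [ 0.4422 -0.3474  0.046 ]
nL [ 0.5035 -0.3076  0.046 ]
nR [ 0.5013 -0.3415  0.046 ]
post [ 0.4866 -0.3216  0.0485]
bare head [0.6118 0.2701 0.1285] other [0.5667 0.1121 0.1172]
bare hub centre [0.6121 0.2731 0.1096]
```

Request:
{"op": "arm_command", "data": {
  "plan": [
    {"dp": [0, 0, 0], "spin": 0.124},
    {"dp": [0, 0, 0], "spin": 0.124},
    {"dp": [0, 0, 0], "spin": 0.123},
    {"dp": [22.8, -37.5, 5], "spin": 0},
    {"dp": [22.8, -37.5, 5], "spin": 0}
  ],
  "grip": -1
}}

```text
clock: 2.0
position: [0.2462, -0.5201, 0.3944]
ee_rot: [1.0, -0.026, -0.0, 0.0]
ft_force: [1.4, -0.2, -0.2]
grip_width: 1.001
grasp_force: 0.0
```

Request:
{"op": "arm_command", "data": {
  "plan": [
    {"dp": [22.8, -37.5, 5]},
    {"dp": [22.8, -37.5, 5]},
    {"dp": [22.8, -37.5, 5]},
    {"dp": [22.8, -37.5, 5]},
    {"dp": [22.8, -37.5, 5]}
  ]
}}

```text
invalid input at $.plan[0]: expected keys dp, spin
```

Request:
{"op": "arm_command", "data": {
  "plan": [
    {"dp": [22.8, -37.5, 5]},
    {"dp": [22.8, -37.5, 5]},
    {"dp": [22.8, -37.5, 5]},
    {"dp": [22.8, -37.5, 5]},
    {"dp": [22.8, -37.5, 5]}
  ]
}}

```text
invalid input at $.plan[0]: expected keys dp, spin
```

Request:
{"op": "arm_command", "data": {
  "plan": [
    {"dp": [22.8, -37.5, 5], "spin": 0},
    {"dp": [22.8, -37.5, 5], "spin": 0},
    {"dp": [22.8, -37.5, 5], "spin": 0},
    {"dp": [22.8, -37.5, 5], "spin": 0},
    {"dp": [22.8, -37.5, 5], "spin": 0}
  ]
}}

```text
clock: 2.5
position: [0.3704, -0.3373, 0.3698]
ee_rot: [1.0, -0.025, 0.0, 0.0]
ft_force: [0.8, -0.3, -0.3]
grip_width: 0.998
grasp_force: 0.0
```

Request:
{"op": "arm_command", "data": {
  "plan": [
    {"dp": [22.8, -37.5, 5], "spin": 0},
    {"dp": [22.8, -37.5, 5], "spin": 0},
    {"dp": [22.8, -37.5, 5], "spin": 0},
    {"dp": [22.8, -37.5, 5], "spin": 0},
    {"dp": [22.8, -37.5, 5], "spin": 0}
  ]
}}

```text
clock: 3.0
position: [0.4937, -0.1559, 0.3449]
ee_rot: [1.0, -0.025, 0.0, 0.0]
ft_force: [0.6, -1.2, -0.3]
grip_width: 1.005
grasp_force: 0.0
```

Request:
{"op": "arm_command", "data": {
  "plan": [
    {"dp": [22.8, -37.5, 20], "spin": 0},
    {"dp": [22.8, -37.5, 20], "spin": 0},
    {"dp": [0, 0, 10], "spin": 0},
    {"dp": [0, 0, 0], "spin": 0}
  ]
}}

```text
clock: 3.4
position: [0.542, -0.0838, 0.2931]
ee_rot: [1.0, -0.024, -0.001, -0.0]
ft_force: [-1.0, -0.2, 0.7]
grip_width: 1.0
grasp_force: 0.0
```

Request:
{"op": "arm_command", "data": {
  "plan": [
    {"dp": [0, 0, 35], "spin": 0},
    {"dp": [0, 0, 30], "spin": 0},
    {"dp": [0, 0, 20], "spin": 0},
    {"dp": [0, 0, 12], "spin": 0},
    {"dp": [0, 0, 0], "spin": 0}
  ]
}}

```text
clock: 3.9
position: [0.5417, -0.0859, 0.197]
ee_rot: [1.0, -0.026, -0.001, 0.0]
ft_force: [0.1, 0.8, 0.6]
grip_width: 1.003
grasp_force: 0.0
```

Request:
{"op": "arm_command", "data": {
  "plan": [
    {"dp": [0, 0, 0], "spin": 0},
    {"dp": [0, 0, 0], "spin": 0},
    {"dp": [0, 0, 0], "spin": 0},
    {"dp": [0, 0, 0], "spin": 0},
    {"dp": [0, 0, 0], "spin": 0}
  ],
  "grip": 1,
  "newtons": 60
}}

```text
clock: 4.4
position: [0.5426, -0.0848, 0.1985]
ee_rot: [1.0, -0.025, 0.001, 0.0]
ft_force: [-0.8, 0.4, 4.8]
grip_width: 0.275
grasp_force: 58.4
```

Request:
{"op": "arm_command", "data": {
  "plan": [
    {"dp": [0, 0, 0], "spin": 0},
    {"dp": [0, 0, 0], "spin": 0},
    {"dp": [0, 0, 0], "spin": 0}
  ]
}}

```text
clock: 4.7
position: [0.5426, -0.0848, 0.1985]
ee_rot: [1.0, -0.025, 0.001, 0.0]
ft_force: [-1.8, -0.7, 6.0]
grip_width: 0.272
grasp_force: 58.4
```

Request:
{"op": "arm_command", "data": {
  "plan": [
    {"dp": [0, 0, -5], "spin": 0},
    {"dp": [0, 0, -15], "spin": 0},
    {"dp": [0, 0, -20], "spin": 0},
    {"dp": [0, 0, -20], "spin": 0},
    {"dp": [0, 0, -5], "spin": 0.045}
  ]
}}

```text
clock: 5.2
position: [0.5429, -0.0847, 0.266]
ee_rot: [0.999, -0.048, 0.002, 0.0]
ft_force: [0.7, 0.6, -1.9]
grip_width: 0.271
grasp_force: 58.6
```

Request:
{"op": "arm_command", "data": {
  "plan": [
    {"dp": [-13.3, 16.9, 0], "spin": 0},
    {"dp": [-22, 28, 0], "spin": 0},
    {"dp": [-22, 28, 0], "spin": 0},
    {"dp": [-22, 28, 0], "spin": 0},
    {"dp": [-22, 28, 0], "spin": 0}
  ]
}}

```text
clock: 5.7
position: [0.4281, -0.2043, 0.2637]
ee_rot: [0.999, -0.047, 0.0, 0.0]
ft_force: [0.4, -0.2, -1.8]
grip_width: 0.272
grasp_force: 58.8
```

Request:
{"op": "arm_command", "data": {
  "plan": [
    {"dp": [-22, 28, 0], "spin": 0},
    {"dp": [-22, 28, 0], "spin": 0},
    {"dp": [-22, 28, 0], "spin": 0},
    {"dp": [-22, 28, 0], "spin": 0},
    {"dp": [0, 0, 0], "spin": 0}
  ]
}}

```text
clock: 6.2
position: [0.3277, -0.3097, 0.2635]
ee_rot: [0.999, -0.051, -0.0, 0.001]
ft_force: [0.5, 0.2, -2.1]
grip_width: 0.272
grasp_force: 58.9
```

Run:
```python
from workcell import manip, viewer
import cv2,numpy as np
t=viewer.camera("top"); s=viewer.camera("side"); cv2.imwrite("pics/t1.png",t);cv2.imwrite("pics/s1.png",s)
o=manip.get_obs(); print(o["position"],o["ee_rot"],o["ft_force"])
a=cv2.resize(t[230:350,380:460],None,fx=5,fy=5,interpolation=cv2.INTER_CUBIC)
b=cv2.resize(s[170:290,390:470],None,fx=5,fy=5,interpolation=cv2.INTER_CUBIC)
cv2.imwrite("pics/c1.png",np.hstack([a,b]))
```

```text
[ 0.33066626 -0.30686619  0.26346965] [ 9.98828528e-01 -4.83881235e-02  3.64916034e-04  1.68051834e-04] [-0.13802573  0.25551159 -1.59694333]
```

View pics/c1.png

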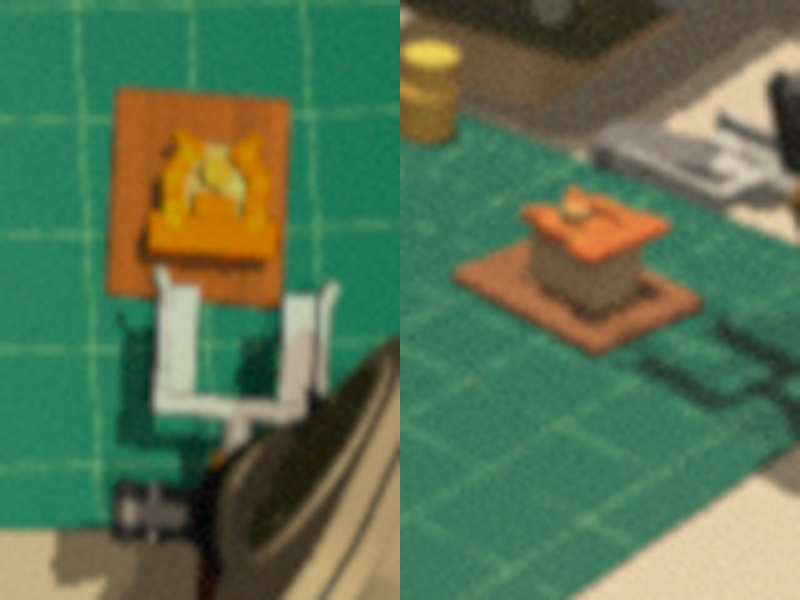

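Run:
```python
from h import *
np.set_printoptions(precision=4,suppress=True)
A=lambda x,y:((x+.5)/5-.5+380,(y+.5)/5-.5+230)
P={n:at_z("top",A(x,y),z) for n,x,y,z in [("tipL",160,270,.1125),("tipR",335,286,.1125),("wallL",157,410,.1125),("wallR",310,420,.1125),("ledgeL",180,285,.1045),("ledgeR",302,294,.1045),("cbL",150,252,.046),("cbR",276,261,.046),("nL",182,131,.046),("nR",255,134,.046)]}
for k in P: print(k,P[k])
import math
ti=(P["tipL"]+P["tipR"])/2; d=P["tipL"]-P["tipR"]; th=math.atan2(-d[0],d[1]); print("tip mid",ti,"yaw",th,np.linalg.norm(d))
l=(P["ledgeL"]+P["ledgeR"])/2; w=(P["wallL"]+P["wallR"])/2; print(l,w)
b=(P["cbL"]+P["cbR"])/2; n=(P["nL"]+P["nR"])/2; print("clip",b,n)
```

```text
tipL [ 0.4367 -0.2818  0.1125]
tipR [ 0.4278 -0.3582  0.1125]
wallL [ 0.3758 -0.2774  0.1125]
wallR [ 0.3699 -0.3438  0.1125]
ledgeL [ 0.4303 -0.2918  0.1045]
ledgeR [ 0.425  -0.3454  0.1045]
cbL [ 0.4486 -0.2899  0.046 ]
cbR [ 0.4431 -0.348   0.046 ]
nL [ 0.5045 -0.3076  0.046 ]
nR [ 0.5023 -0.3415  0.046 ]
tip mid [ 0.4322 -0.32    0.1125] yaw -0.1151759846643422 0.07689220430588474
[ 0.4276 -0.3186  0.1045] [ 0.3729 -0.3106  0.1125]
clip [ 0.4458 -0.3189  0.046 ] [ 0.5034 -0.3246  0.046 ]
```

Request:
{"op": "arm_command", "data": {
  "plan": [
    {"dp": [0, -1.5, 20], "spin": 0},
    {"dp": [0, 0, 25], "spin": 0},
    {"dp": [0, 0, 15], "spin": 0},
    {"dp": [0, 0, 6.5], "spin": 0},
    {"dp": [0, 0, 0], "spin": 0}
  ]
}}

```text
clock: 6.8
position: [0.3316, -0.3044, 0.196]
ee_rot: [0.999, -0.047, -0.0, -0.0]
ft_force: [-0.3, -0.1, -1.4]
grip_width: 0.272
grasp_force: 59.0
```

Request:
{"op": "arm_command", "data": {
  "plan": [
    {"dp": [6, 0, 0], "spin": 0},
    {"dp": [6, 0, 0], "spin": 0},
    {"dp": [6, 0, 0], "spin": 0},
    {"dp": [6, 0, 0], "spin": 0},
    {"dp": [6, 0, 0], "spin": 0}
  ]
}}

```text
clock: 7.3
position: [0.3609, -0.3087, 0.1964]
ee_rot: [0.999, -0.048, -0.0, 0.0]
ft_force: [-8.3, -5.1, -1.3]
grip_width: 0.274
grasp_force: 61.2
```

Run:
```python
from workcell import manip, viewer
import cv2,numpy as np
t=viewer.camera("top"); s=viewer.camera("side"); cv2.imwrite("pics/t2.png",t);cv2.imwrite("pics/s2.png",s)
o=manip.get_obs(); print(o["position"],o["ee_rot"],o["ft_force"],o["torque"])
a=cv2.resize(t[240:310,390:450],None,fx=7,fy=7,interpolation=cv2.INTER_CUBIC)
b=cv2.resize(s[190:260,400:453],None,fx=7,fy=7,interpolation=cv2.INTER_CUBIC)
cv2.imwrite("pics/c2.png",np.hstack([a,b]))
```

```text
[ 0.36095695 -0.30916219  0.1963869 ] [ 9.98817355e-01 -4.86154179e-02 -1.47308373e-04  6.41370919e-04] [-3.36154678 -4.51479542 -1.09244953] [-1.02183142  0.59742152 -0.53000274]
```

View pics/c2.png

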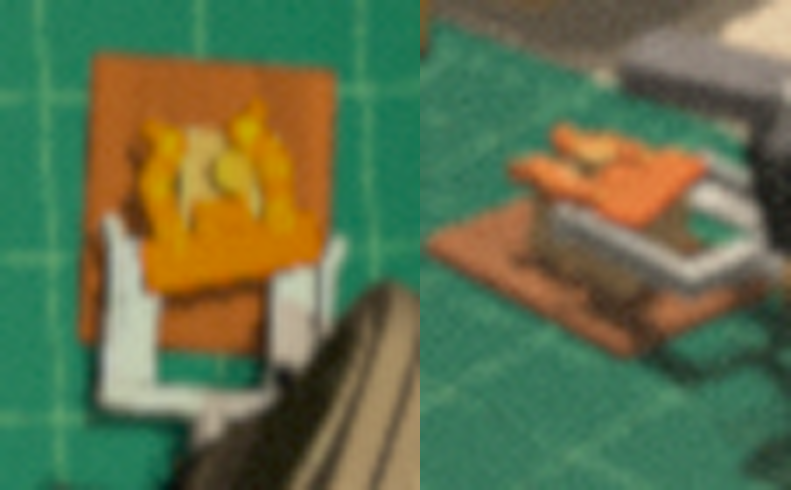

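The right tine caught the clip's right corner and twisted the clip on its post. The fork mid (px 224) is about 2.5 mm left of the stand axis (px 231). I'll back off, shift right and re-enter slowly.

Request:
{"op": "arm_command", "data": {
  "plan": [
    {"dp": [-6, 3.5, 0], "spin": 0},
    {"dp": [-10, 0, 0], "spin": 0},
    {"dp": [-6, 0, 0], "spin": 0},
    {"dp": [0, 0, 0], "spin": 0}
  ]
}}

```text
clock: 7.8
position: [0.3376, -0.3092, 0.1961]
ee_rot: [0.999, -0.048, -0.0, -0.0]
ft_force: [-0.3, -0.1, -1.0]
grip_width: 0.272
grasp_force: 58.9
```

Request:
{"op": "arm_command", "data": {
  "plan": [
    {"dp": [5, 0, 0], "spin": 0},
    {"dp": [5, 0, 0], "spin": 0},
    {"dp": [5, 0, 0], "spin": 0},
    {"dp": [5, 0, 0], "spin": 0},
    {"dp": [0, 0, 0], "spin": 0}
  ]
}}

```text
clock: 8.3
position: [0.3595, -0.3112, 0.1962]
ee_rot: [0.999, -0.047, 0.0, -0.0]
ft_force: [0.4, -0.4, -2.0]
grip_width: 0.271
grasp_force: 58.9
```

Run:
```python
from workcell import manip, viewer
import cv2,numpy as np
t=viewer.camera("top"); s=viewer.camera("side"); cv2.imwrite("pics/t3.png",t);cv2.imwrite("pics/s3.png",s)
o=manip.get_obs(); print(o["position"],o["ee_rot"],o["ft_force"],o["torque"])
a=cv2.resize(t[240:310,390:450],None,fx=7,fy=7,interpolation=cv2.INTER_CUBIC)
b=cv2.resize(s[190:260,400:453],None,fx=7,fy=7,interpolation=cv2.INTER_CUBIC)
cv2.imwrite("pics/c3.png",np.hstack([a,b]))
```

```text
[ 0.35872221 -0.31119467  0.19609542] [ 9.98876209e-01 -4.73952048e-02 -8.73220434e-05 -8.19841430e-05] [ 0.31465974  0.34422454 -1.83554983] [0.01175508 0.01363472 0.03690102]
```

View pics/c3.png

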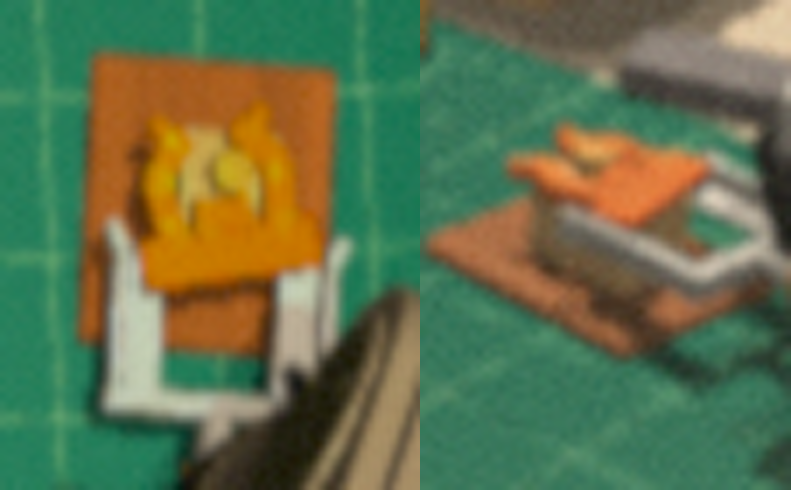

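Request:
{"op": "arm_command", "data": {
  "plan": [
    {"dp": [0, 1.5, 0], "spin": 0},
    {"dp": [4, 0, 0], "spin": 0},
    {"dp": [4, 0, 0], "spin": 0},
    {"dp": [0, 0, 0], "spin": 0}
  ]
}}

```text
clock: 8.8
position: [0.3671, -0.3135, 0.1963]
ee_rot: [0.999, -0.047, 0.0, 0.0]
ft_force: [-0.1, -0.8, -2.0]
grip_width: 0.271
grasp_force: 58.9
```

Request:
{"op": "arm_command", "data": {
  "plan": [
    {"dp": [4, 0, 0], "spin": 0},
    {"dp": [4, 0, 0], "spin": 0},
    {"dp": [0, 0, 0], "spin": 0}
  ]
}}

```text
clock: 9.1
position: [0.375, -0.3142, 0.1963]
ee_rot: [0.999, -0.047, 0.0, 0.0]
ft_force: [-0.7, 0.3, -1.8]
grip_width: 0.271
grasp_force: 58.9
```

Request:
{"op": "arm_command", "data": {
  "plan": [
    {"dp": [4, 0, 0], "spin": 0},
    {"dp": [4, 0, 0], "spin": 0},
    {"dp": [2, 0, 0], "spin": 0},
    {"dp": [0, 0, 0], "spin": 0}
  ]
}}

```text
clock: 9.5
position: [0.3847, -0.3152, 0.1962]
ee_rot: [0.999, -0.047, 0.0, 0.0]
ft_force: [0.9, 0.2, -1.3]
grip_width: 0.272
grasp_force: 58.9
```

Request:
{"op": "arm_command", "data": {
  "plan": [
    {"dp": [3, 0, 0], "spin": 0},
    {"dp": [2, 0, 0], "spin": 0},
    {"dp": [0, 0, 0], "spin": 0}
  ]
}}

```text
clock: 9.8
position: [0.3896, -0.3157, 0.1963]
ee_rot: [0.999, -0.047, 0.0, 0.0]
ft_force: [0.4, -0.7, -1.9]
grip_width: 0.267
grasp_force: 58.9
```

Run:
```python
from workcell import manip, viewer
import cv2,numpy as np
t=viewer.camera("top"); s=viewer.camera("side"); cv2.imwrite("pics/t4.png",t);cv2.imwrite("pics/s4.png",s)
o=manip.get_obs(); print(o["position"],o["ft_force"],o["torque"])
a=cv2.resize(t[240:310,390:450],None,fx=7,fy=7,interpolation=cv2.INTER_CUBIC)
b=cv2.resize(s[190:260,400:453],None,fx=7,fy=7,interpolation=cv2.INTER_CUBIC)
cv2.imwrite("pics/c4.png",np.hstack([a,b]))
```

```text
[ 0.38932381 -0.31569984  0.19621139] [-0.50174167 -0.50802615 -1.53426762] [-0.05198097  0.01142575  0.011986  ]
```

View pics/c4.png

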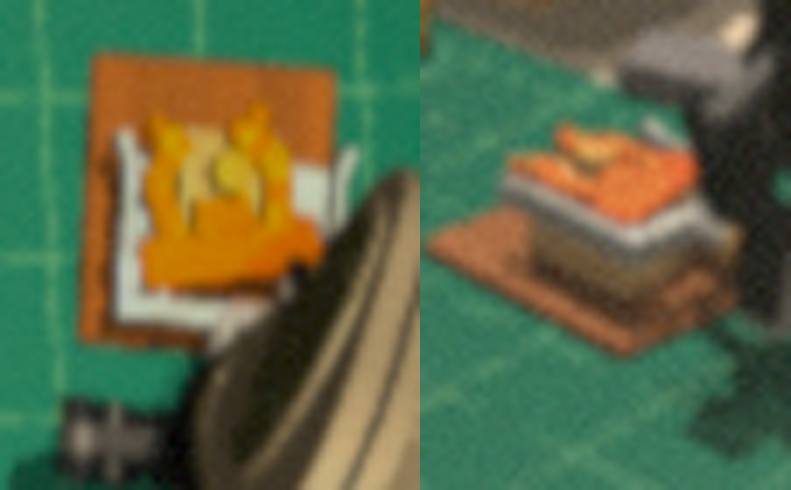

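Request:
{"op": "arm_command", "data": {
  "plan": [
    {"dp": [2, 0, 0], "spin": 0},
    {"dp": [1.5, 0, 0], "spin": 0},
    {"dp": [0, 0, 0], "spin": 0}
  ]
}}

```text
clock: 10.2
position: [0.393, -0.316, 0.1963]
ee_rot: [0.999, -0.048, 0.0, 0.0]
ft_force: [-0.1, -0.2, -1.7]
grip_width: 0.277
grasp_force: 58.9
```

Request:
{"op": "arm_command", "data": {
  "plan": [
    {"dp": [1.5, 0, 0], "spin": 0},
    {"dp": [1, 0, 0], "spin": 0},
    {"dp": [0, 0, 0], "spin": 0}
  ]
}}

```text
clock: 10.5
position: [0.3954, -0.3163, 0.1962]
ee_rot: [0.999, -0.048, 0.0, 0.0]
ft_force: [-0.0, 0.5, -1.5]
grip_width: 0.272
grasp_force: 58.9
```

```bash
cat > clip.py <<'E'
from h import *
from workcell import manip, viewer
import cv2,sys
t=viewer.camera("top"); s=viewer.camera("side"); cv2.imwrite("pics/tN.png",t);cv2.imwrite("pics/sN.png",s)
o=manip.get_obs(); print(o["position"].round(4) if hasattr(o["position"],"round") else o["position"],np.round(o["ft_force"],1))
E
python3 clip.py
python3 - <<'E'
# clip outline by colour in top crop at each stage
import cv2,numpy as np
for n in("t1","t3","t4","tN"):
    h=cv2.cvtColor(cv2.imread(f"pics/{n}.png"),cv2.COLOR_BGR2HSV)[240:310,390:450]
    m=((h[...,0]>8)&(h[...,0]<28)&(h[...,1]>200)&(h[...,2]>170)).astype(np.uint8)
    y,x=np.nonzero(m); print(n,len(x),x.min(),x.max(),y.min(),y.max(),x.mean().round(2),y.mean().round(2))
    print([ (int(c),int(np.nonzero(m[:,c])[0].max())) for c in range(60) if m[:,c].any()])
E
```

```text
[ 0.3953 -0.3163  0.1962] [ 0.9 -0.1 -2.1]
t1 624 14 46 10 48 31.18 28.21
[(14, 46), (15, 47), (16, 46), (17, 34), (18, 16), (20, 38), (21, 39), (22, 39), (23, 39), (24, 39), (25, 39), (26, 39), (27, 39), (28, 39), (29, 39), (30, 39), (31, 39), (32, 39), (33, 47), (34, 40), (35, 40), (36, 40), (37, 40), (38, 40), (39, 40), (40, 40), (41, 40), (42, 47), (43, 48), (44, 48), (45, 37), (46, 16)]
t3 538 14 46 9 47 31.75 26.71
[(14, 28), (15, 29), (16, 29), (17, 26), (18, 16), (20, 35), (21, 40), (22, 40), (23, 40), (24, 40), (25, 40), (26, 40), (27, 39), (28, 47), (29, 47), (30, 39), (31, 39), (32, 39), (33, 39), (34, 45), (35, 38), (36, 38), (37, 38), (38, 38), (39, 38), (40, 37), (41, 37), (42, 37), (43, 37), (44, 36), (45, 36), (46, 18)]
t4 443 15 46 10 40 31.67 26.6
[(15, 17), (16, 15), (17, 16), (21, 40), (22, 40), (23, 39), (24, 40), (25, 40), (26, 39), (27, 39), (28, 39), (29, 39), (30, 39), (31, 39), (32, 39), (33, 38), (34, 38), (35, 38), (36, 38), (37, 38), (38, 38), (39, 37), (40, 36), (41, 35), (42, 35), (43, 35), (44, 35), (45, 21), (46, 18)]
tN 417 15 46 9 38 31.47 26.0
[(15, 15), (16, 14), (17, 14), (18, 14), (20, 37), (21, 38), (22, 38), (23, 38), (24, 38), (25, 38), (26, 38), (27, 38), (28, 38), (29, 38), (30, 38), (31, 38), (32, 38), (33, 38), (34, 38), (35, 38), (36, 38), (37, 38), (38, 38), (39, 38), (40, 38), (41, 32), (43, 15), (44, 19), (45, 19), (46, 17)]
```

Request:
{"op": "arm_command", "data": {
  "plan": [
    {"dp": [1, 0, 0], "spin": 0},
    {"dp": [0, 0, 0], "spin": 0}
  ]
}}

```text
clock: 10.8
position: [0.3964, -0.3164, 0.1962]
ee_rot: [0.999, -0.048, 0.0, 0.0]
ft_force: [-0.3, -0.2, -1.4]
grip_width: 0.273
grasp_force: 58.9
```

Request:
{"op": "arm_command", "data": {
  "plan": [
    {"dp": [1, 0, 0], "spin": 0},
    {"dp": [0, 0, 0], "spin": 0}
  ]
}}

```text
clock: 11.0
position: [0.3973, -0.3165, 0.1962]
ee_rot: [0.999, -0.048, 0.0, 0.0]
ft_force: [-0.4, -0.4, -1.9]
grip_width: 0.269
grasp_force: 58.9
```

```bash
cat > seg.py <<'E'
import cv2,numpy as np,sys
from workcell import viewer,manip
t=viewer.camera("top"); cv2.imwrite("pics/tN.png",t)
h=cv2.cvtColor(t,cv2.COLOR_BGR2HSV)[240:310,390:450]
m=((h[...,0]>8)&(h[...,0]<28)&(h[...,1]>200)&(h[...,2]>170)).astype(np.uint8)
print([ (int(c),int(np.nonzero(m[:,c])[0].max())) for c in range(60) if m[:,c].any()])
print(np.round(manip.get_obs()["ft_force"],1))
E
python3 seg.py
```

```text
[(15, 46), (16, 13), (17, 12), (18, 10), (20, 37), (21, 37), (22, 37), (23, 37), (24, 37), (25, 37), (26, 37), (27, 37), (28, 38), (29, 38), (30, 38), (31, 38), (32, 38), (33, 38), (34, 38), (35, 38), (36, 38), (37, 38), (38, 39), (39, 38), (40, 37), (41, 31), (42, 27), (43, 18), (44, 18), (45, 18), (46, 16)]
[ 0.6 -0.5 -1.7]
```

Request:
{"op": "arm_command", "data": {
  "plan": [
    {"dp": [0, 0, -3], "spin": 0},
    {"dp": [0, 0, -4], "spin": 0},
    {"dp": [0, 0, -5], "spin": 0},
    {"dp": [0, 0, -6], "spin": 0},
    {"dp": [0, 0, -8], "spin": 0}
  ]
}}

```text
clock: 11.55
position: [0.3972, -0.3164, 0.2228]
ee_rot: [0.999, -0.048, -0.0, 0.0]
ft_force: [0.7, -0.8, -2.4]
grip_width: 0.273
grasp_force: 58.8
```

Request:
{"op": "arm_command", "data": {
  "plan": [
    {"dp": [0, 0, -10], "spin": 0},
    {"dp": [0, 0, -6], "spin": 0},
    {"dp": [0, 0, 0], "spin": 0}
  ]
}}

```text
clock: 11.85
position: [0.3976, -0.3167, 0.2395]
ee_rot: [0.999, -0.048, 0.001, 0.001]
ft_force: [-0.3, 1.1, -2.0]
grip_width: 0.273
grasp_force: 58.9
```

Run:
```python
from workcell import manip, viewer
import cv2,numpy as np
t=viewer.camera("top"); s=viewer.camera("side"); cv2.imwrite("pics/t5.png",t);cv2.imwrite("pics/s5.png",s)
o=manip.get_obs(); print(o["position"],o["ft_force"],o["torque"])
a=cv2.resize(t[240:310,390:450],None,fx=7,fy=7,interpolation=cv2.INTER_CUBIC)
b=cv2.resize(s[180:250,400:453],None,fx=7,fy=7,interpolation=cv2.INTER_CUBIC)
cv2.imwrite("pics/c5.png",np.hstack([a,b]))
```

```text
[ 0.39722701 -0.31647778  0.23829405] [-0.55623212 -0.84572987 -2.94629728] [0.06309829 0.0200816  0.00086013]
```

View pics/c5.png

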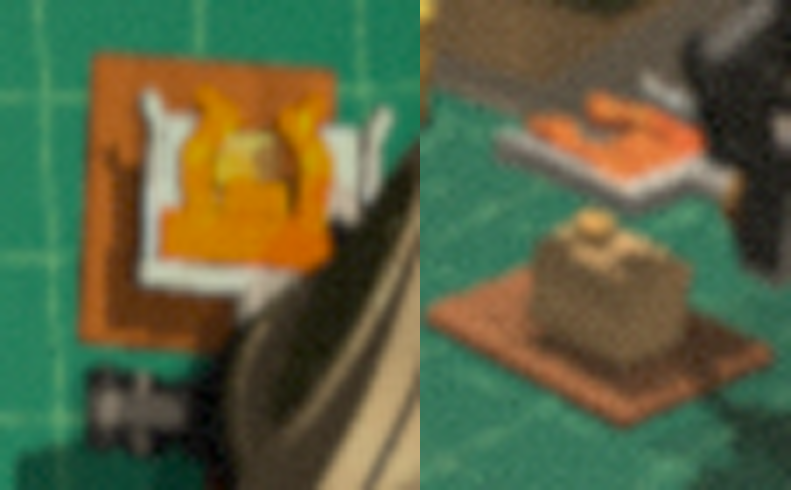

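Clip sits square on the fork and is off the stand. Raising it, then carrying it toward the bare axle.

Request:
{"op": "arm_command", "data": {
  "plan": [
    {"dp": [0, 0, -12], "spin": 0},
    {"dp": [0, 0, -25], "spin": -0.03},
    {"dp": [0, 0, -30], "spin": -0.04},
    {"dp": [0, 0, -21], "spin": -0.026},
    {"dp": [0, -12, 0], "spin": 0}
  ]
}}

```text
clock: 12.45
position: [0.3977, -0.3057, 0.3295]
ee_rot: [1.0, -0.0, 0.002, 0.002]
ft_force: [0.8, 0.2, -1.7]
grip_width: 0.271
grasp_force: 59.0
```

Request:
{"op": "arm_command", "data": {
  "plan": [
    {"dp": [2.5, -25, 0], "spin": 0},
    {"dp": [2.8, -37, 0], "spin": 0},
    {"dp": [2.8, -39.5, 0], "spin": 0},
    {"dp": [2.8, -39.5, 0], "spin": 0},
    {"dp": [2.8, -39.5, 0], "spin": 0}
  ]
}}

```text
clock: 12.95
position: [0.4101, -0.1217, 0.3254]
ee_rot: [1.0, 0.0, -0.001, -0.0]
ft_force: [1.0, 1.2, -2.1]
grip_width: 0.274
grasp_force: 59.0
```

Request:
{"op": "arm_command", "data": {
  "plan": [
    {"dp": [2.8, -39.5, 0], "spin": 0},
    {"dp": [2.8, -39.5, 0], "spin": 0},
    {"dp": [2.8, -39.5, 0], "spin": 0},
    {"dp": [2.8, -39.5, 0], "spin": 0},
    {"dp": [2.8, -39.5, 0], "spin": 0}
  ]
}}

```text
clock: 13.45
position: [0.4236, 0.0756, 0.3255]
ee_rot: [1.0, 0.0, -0.0, 0.0]
ft_force: [0.7, 0.2, -2.2]
grip_width: 0.272
grasp_force: 59.1
```

Request:
{"op": "arm_command", "data": {
  "plan": [
    {"dp": [2.8, -39.5, 0], "spin": 0},
    {"dp": [2.8, -39.5, 0], "spin": 0},
    {"dp": [2.8, -39.5, 0], "spin": 0},
    {"dp": [2.8, -32, 0], "spin": 0},
    {"dp": [1, -18, 0], "spin": 0}
  ]
}}

```text
clock: 13.95
position: [0.4353, 0.2451, 0.3255]
ee_rot: [1.0, 0.002, -0.001, -0.0]
ft_force: [-0.1, 0.2, -2.1]
grip_width: 0.272
grasp_force: 59.1
```

Request:
{"op": "arm_command", "data": {
  "plan": [
    {"dp": [0, -10, 0], "spin": 0},
    {"dp": [0, 0, 0], "spin": 0},
    {"dp": [0, 0, 0], "spin": 0}
  ]
}}

```text
clock: 14.25
position: [0.4365, 0.2512, 0.3257]
ee_rot: [1.0, 0.0, -0.0, 0.001]
ft_force: [0.1, -0.0, -1.2]
grip_width: 0.274
grasp_force: 59.1
```

Run:
```python
from workcell import manip, viewer, finder
import cv2,numpy as np
t=viewer.camera("top"); s=viewer.camera("side"); cv2.imwrite("pics/t6.png",t);cv2.imwrite("pics/s6.png",s)
o=manip.get_obs(); print(o["position"],o["ee_rot"],o["ft_force"],o["joint_pos"])
for c in("top","side"):
  for n in("clip_bore","tool_fork","axle_foot"): print(c,n,[(np.round(d["position"],3).tolist(),round(d["score"],2)) for d in finder.find_in(c,n)[:3]])
```

```text
[0.43684276 0.25084096 0.32596923] [ 9.99999741e-01 -4.69644025e-04 -4.43701748e-05  5.44419918e-04] [-0.89670054  0.59387231 -2.45178398] [ 0.168747    0.22436169 -0.86082133  1.84077249  0.18593237  1.16032014
 -2.32629124]
top clip_bore [([0.508, 0.248, 0.173], 0.82)]
top tool_fork [([0.508, 0.238, 0.176], 0.87)]
top axle_foot [([0.608, 0.263, 0.102], 0.95)]
side clip_bore [([0.573, 0.296, 0.093], 0.62), ([0.52, 0.274, 0.172], 0.49)]
side tool_fork [([0.406, 0.256, 0.173], 0.83), ([0.526, 0.271, 0.174], 0.2), ([0.567, 0.295, 0.1], 0.17)]
side axle_foot [([0.404, 0.26, 0.178], 0.75), ([0.565, 0.293, 0.098], 0.73)]
```

Request:
{"op": "arm_command", "data": {
  "plan": [
    {"dp": [5, -6, 4], "spin": 0},
    {"dp": [8, -8, 10], "spin": 0},
    {"dp": [8, -6, 10], "spin": 0},
    {"dp": [4, 0, 5], "spin": 0},
    {"dp": [0, 0, 0], "spin": 0}
  ]
}}

```text
clock: 15.15
position: [0.462, 0.2719, 0.2962]
ee_rot: [1.0, 0.0, -0.001, 0.0]
ft_force: [-0.6, -0.3, -2.5]
grip_width: 0.269
grasp_force: 59.2
```

```bash
cat > meas.py <<'E'
from h import *
from workcell import manip
import cv2
np.set_printoptions(precision=4,suppress=True)
t=viewer.camera("top"); s=viewer.camera("side"); cv2.imwrite("pics/tm.png",t);cv2.imwrite("pics/sm.png",s)
o=manip.get_obs(); p=np.array(o["position"]); print(p,np.round(o["ft_force"],1)); za=p[2]-.1565
def seg(im,x0,y0,x1,y1,f):
    h=cv2.cvtColor(im,cv2.COLOR_BGR2HSV)[y0:y1,x0:x1].astype(int); m=f(h[...,0],h[...,1],h[...,2]).astype(np.uint8)
    n,l,st,c=cv2.connectedComponentsWithStats(m)
    return [(st[i][:4]+[x0,y0,0,0],int(st[i][4]),c[i]+[x0,y0]) for i in np.argsort(-st[1:,4])[:4]+1] if n>1 else []
orange=lambda h,s,v:(h>4)&(h<28)&(s>190)&(v>150)
white=lambda h,s,v:(s<60)&(v>140)
for n,im in(("top",t),("side",s)):
    b=(130,180,215,290) if n=="top" else (130,180,290,330)
    for f,k in((orange,"orange"),(white,"white")):
        for r in seg(im,*b,f)[:3]: print(n,k,r)
E
python3 meas.py
```

```text
[0.4616 0.2721 0.2972] [-0.5 -0.2 -2.2]
top orange (array([142, 227,  28,  27]), 390, array([156.3179, 242.8974]))
top orange (array([156, 205,  12,  14]), 29, array([163.3448, 212.8966]))
top orange (array([154, 216,   1,   1]), 1, array([154., 216.]))
top white (array([165, 180,  35,   9]), 170, array([186.9118, 182.7059]))
top white (array([150, 228,  25,  33]), 170, array([165.8706, 246.9706]))
top white (array([154, 206,  10,   9]), 75, array([158.4667, 209.8933]))
side orange (array([267, 242,   4,   2]), 5, array([268.4, 242.6]))
side orange (array([272, 233,   2,   2]), 2, array([272.5, 233.5]))
side orange (array([253, 239,   2,   1]), 2, array([253.5, 239. ]))
side white (array([130, 244,  16,  25]), 220, array([137.6182, 256.4091]))
side white (array([130, 271,  11,  11]), 88, array([134.5568, 275.5909]))
side white (array([170, 258,  24,  15]), 82, array([182.2317, 265.4268]))
```

```bash
cat > m2.py <<'E'
from h import *
import cv2
np.set_printoptions(precision=4,suppress=True)
import sys
z=float(sys.argv[1]); t=cv2.imread("pics/tm.png")
h=cv2.cvtColor(t,cv2.COLOR_BGR2HSV).astype(int)
m=(h[...,0]>4)&(h[...,0]<28)&(h[...,1]>190)&(h[...,2]>150)
w=(h[...,1]<75)&(h[...,2]>125)
for y in range(216,264): print(y,''.join('o' if a else('w' if b else '.') for a,b in zip(m[y,135:185],w[y,135:185])))
E
python3 m2.py .144
python3 - <<'E'
import sys; sys.path.insert(0,'.')
from h import *
print(at_z("top",(158.5,209.9),.1285),[at_z("top",(142-.5,252),.144),at_z("top",(169+.5,252),.144)])
E
```

```text
216 ...................o.......ooo....................
217 .....................oooooooo.....................
218 ........................o.........................
219 ..................................................
220 ..................................................
221 ..................................................
222 ..................................................
223 ..................................................
224 ..................................................
225 ..................................................
226 ..................................................
227 .............................o....................
228 ............ooo............oooo.......ww..........
229 ...ww.......oooo..........ooooo......www..........
230 ...www......oooooo......oooooo.......www..........
231 ...www.......ooooo......oooooo.......ww...........
232 ....ww..www..ooooo......oooooo.wwwwwwww...........
233 ....ww.wwww..ooooo.......oooooo.wwwwwww...........
234 ....ww.wwww.ooooo........oooooo.wwwwww............
235 .....w.www..oooo..........ooooo..wwwww............

[... 965 characters left out ...]
.........www............
254 ...............wwwwwwwwwwwwwwww.wwwwww............
255 ...............wwwwwwwwwwwwwwwwwwwwwww............
256 ...............wwwwwwwwwwwwwwwwwwwwwww............
257 .................wwwwwwwwwwwwwwwww................
258 ...................wwwww..........................
259 ....................www...........................
260 ....................www...........................
261 .....................ww...........................
262 ..................................................
263 ..................................................
[0.61164281 0.27215307 0.1285    ] [array([0.51698833, 0.30372957, 0.144     ]), array([0.51553306, 0.24322459, 0.144     ])]
```

Run:
```python
from h import *
np.set_printoptions(precision=4,suppress=True)
print(at_z("top",(156.2,227.5),.1435),at_z("top",(156.2,236.4),.1435),at_z("top",(155.7,252.5),.1435),at_z("top",(158.5,209.9),.1285))
for z in(.12,.1285,.135): print(at_z("top",(158.5,209.9),z))
```

```text
[0.5699 0.2728 0.1435] [0.5504 0.2725 0.1435] [0.5152 0.2732 0.1435] [0.6116 0.2722 0.1285]
[0.6133 0.2743 0.12  ]
[0.6116 0.2722 0.1285]
[0.6104 0.2705 0.135 ]
```

Request:
{"op": "arm_command", "data": {
  "plan": [
    {"dp": [5, 0.7, 0], "spin": 0},
    {"dp": [8, 0, 0], "spin": 0},
    {"dp": [7, 0, 2], "spin": 0},
    {"dp": [0, 0, 3], "spin": 0},
    {"dp": [0, 0, 3], "spin": 0}
  ]
}}

```text
clock: 15.75
position: [0.4818, 0.2714, 0.2888]
ee_rot: [1.0, 0.0, -0.0, -0.0]
ft_force: [-0.2, 0.2, -2.5]
grip_width: 0.27
grasp_force: 59.1
```

Request:
{"op": "arm_command", "data": {
  "plan": [
    {"dp": [0, 0, 2], "spin": 0},
    {"dp": [0, 0, 2], "spin": 0},
    {"dp": [0, 0, 0], "spin": 0}
  ]
}}

```text
clock: 16.05
position: [0.4815, 0.2714, 0.2849]
ee_rot: [1.0, 0.001, -0.0, 0.0]
ft_force: [0.2, -0.5, -2.1]
grip_width: 0.269
grasp_force: 59.2
```

Request:
{"op": "arm_command", "data": {
  "plan": [
    {"dp": [0, 0, 1.5], "spin": 0},
    {"dp": [0, 0, 1.5], "spin": 0},
    {"dp": [0, 0, 0], "spin": 0}
  ]
}}

```text
clock: 16.35
position: [0.4816, 0.2714, 0.282]
ee_rot: [1.0, 0.0, -0.0, 0.0]
ft_force: [-0.0, 0.6, -1.4]
grip_width: 0.27
grasp_force: 59.2
```

Request:
{"op": "arm_command", "data": {
  "plan": [
    {"dp": [0, 0, 1.5], "spin": 0},
    {"dp": [0, 0, 1.5], "spin": 0},
    {"dp": [0, 0, 0], "spin": 0}
  ]
}}

```text
clock: 16.65
position: [0.4817, 0.2713, 0.279]
ee_rot: [1.0, 0.0, -0.0, 0.0]
ft_force: [0.1, 0.2, -2.3]
grip_width: 0.269
grasp_force: 59.2
```

Request:
{"op": "arm_command", "data": {
  "plan": [
    {"dp": [0, 0, 1.5], "spin": 0},
    {"dp": [0, 0, 0], "spin": 0}
  ]
}}

```text
clock: 16.85
position: [0.4816, 0.2714, 0.2775]
ee_rot: [1.0, 0.0, -0.0, 0.0]
ft_force: [-0.7, -0.2, -2.5]
grip_width: 0.267
grasp_force: 59.1
```

Request:
{"op": "arm_command", "data": {
  "plan": [
    {"dp": [0, 0, 1.5], "spin": 0},
    {"dp": [0, 0, 0], "spin": 0}
  ]
}}

```text
clock: 17.05
position: [0.4816, 0.2713, 0.276]
ee_rot: [1.0, 0.0, -0.0, 0.0]
ft_force: [0.7, 1.4, -2.3]
grip_width: 0.269
grasp_force: 59.2
```

Request:
{"op": "arm_command", "data": {
  "plan": [
    {"dp": [0, 0, 1.5], "spin": 0},
    {"dp": [0, 0, 0], "spin": 0}
  ]
}}

```text
clock: 17.25
position: [0.4818, 0.2714, 0.2747]
ee_rot: [1.0, 0.0, 0.0, -0.0]
ft_force: [0.3, -0.3, -1.4]
grip_width: 0.273
grasp_force: 59.4
```

Request:
{"op": "arm_command", "data": {
  "plan": [
    {"dp": [0, 0, 1.5], "spin": 0},
    {"dp": [0, 0, 0], "spin": 0}
  ]
}}

```text
clock: 17.45
position: [0.4818, 0.2714, 0.2732]
ee_rot: [1.0, 0.0, 0.0, -0.0]
ft_force: [-0.2, 1.0, -1.0]
grip_width: 0.266
grasp_force: 59.4
```

```bash
python3 -c "
from workcell import manip
o=manip.get_obs();print(o['ft_force'],o['torque'],o['position'])"
```

```text
[-0.18351306  0.95312249 -0.97094563] [ 0.04536344 -0.18068637  0.03133974] [0.48178034 0.27144203 0.27318214]
```

Request:
{"op": "arm_command", "data": {
  "plan": [
    {"dp": [0, 0, 1], "spin": 0},
    {"dp": [0, 0, 0], "spin": 0}
  ]
}}

```text
clock: 17.65
position: [0.4818, 0.2714, 0.2722]
ee_rot: [1.0, 0.0, 0.0, -0.0]
ft_force: [1.5, 0.5, -1.3]
grip_width: 0.274
grasp_force: 59.4
```

Request:
{"op": "arm_command", "data": {
  "plan": [
    {"dp": [0, 0, 1], "spin": 0},
    {"dp": [0, 0, 0], "spin": 0}
  ]
}}

```text
clock: 17.85
position: [0.4817, 0.2714, 0.2711]
ee_rot: [1.0, 0.0, 0.0, -0.0]
ft_force: [0.9, 0.6, -0.4]
grip_width: 0.271
grasp_force: 59.4
```

Request:
{"op": "arm_command", "data": {
  "plan": [
    {"dp": [0, 0, 1], "spin": 0},
    {"dp": [0, 0, 0], "spin": 0}
  ]
}}

```text
clock: 18.05
position: [0.4817, 0.2714, 0.2703]
ee_rot: [1.0, 0.0, 0.0, 0.0]
ft_force: [-0.9, 0.2, 1.6]
grip_width: 0.27
grasp_force: 59.8
```

```bash
python3 -c "
from workcell import manip
o=manip.get_obs();print(o['ft_force'],o['torque'],o['position'])"
```

```text
[-0.92618177  0.24431217  1.62821397] [-0.03031001 -0.21117048  0.04733399] [0.48171854 0.27144147 0.270259  ]
```

Request:
{"op": "arm_command", "data": {
  "plan": [
    {"dp": [0, 0, 0.7], "spin": 0},
    {"dp": [0, 0, 0], "spin": 0}
  ]
}}

```text
clock: 18.25
position: [0.4817, 0.2715, 0.2698]
ee_rot: [1.0, 0.0, 0.0, 0.0]
ft_force: [-2.1, -1.5, 5.0]
grip_width: 0.271
grasp_force: 60.2
```

Request:
{"op": "arm_command", "data": {
  "plan": [
    {"dp": [0, 0, 0.7], "spin": 0},
    {"dp": [0, 0, 0], "spin": 0}
  ]
}}

```text
clock: 18.45
position: [0.4817, 0.2714, 0.2689]
ee_rot: [1.0, 0.0, 0.0, 0.0]
ft_force: [-2.1, -0.2, 3.6]
grip_width: 0.271
grasp_force: 59.8
```

```bash
python3 meas.py | head -1;  python3 m2.py 0; python3 -c "
from workcell import manip
o=manip.get_obs();print(o['ft_force'],o['torque'],o['position'])"
```

```text
[0.4817 0.2714 0.2689] [-2.3 -1.1  3.5]
216 ..............................o...................
217 .....................oo.....oo....................
218 ..................................................
219 ..................................................
220 ...............................oo.................
221 ...............ooo............ooo........ww.......
222 .......ww......ooooo........ooooo.......www.......
223 ......www.......ooooo......oooooo......www........
224 .......www......ooooo......ooooo.....wwwww........
225 .......www.wwww.ooooo......oooooo.wwwwwwww........
226 .......wwwwwwww.ooooo.......ooooo..wwwwww.........
227 ........wwwwww..oooo.........ooooo.wwwwww.........
228 ........wwwww..oooo...........oooo..wwwww.........
229 ........wwwww.oooo............ooooo.wwwww.........
230 ........wwwww.oooo............ooooo.wwwww.........
231 ........wwwww.oooo.............oooo.wwwww.........
232 ........wwwww.oooo.............oooo.wwwww.........
233 ........wwwww.oooo.....oooooo..oooo.wwwww.........
234 ........wwwww.oooo..ooooooooo..oooo.wwwww.........
235 ........www
[... 990 characters left out ...]
.......................................
254 ..................................................
255 ..................................................
256 ..................................................
257 ..................................................
258 ..................................................
259 ..................................................
260 ..................................................
261 ..................................................
262 ..................................................
263 ..................................................
[-2.33954553 -1.08618156  3.46638838] [-0.20577186 -0.22075862 -0.07818559] [0.48173921 0.27137839 0.26890532]
```

Run:
```python
from h import *
np.set_printoptions(precision=4,suppress=True)
import cv2
t=cv2.imread("pics/tm.png");h=cv2.cvtColor(t,cv2.COLOR_BGR2HSV).astype(int)
w=(h[...,1]<75)&(h[...,2]>125)
for y in range(202,218): print(y,''.join('w' if b else '.' for b in w[y,145:175]))
for c,r,z,n in((159.4,220.5,.1155,"front"),(159.4,229,.1155,"bore"),(159.5,244.5,.1155,"back"),(158.5,209.9,.125,"head")): print(n,at_z("top",(c,r),z))
```

```text
202 ..............................
203 ..............................
204 ..............................
205 ...........wwww...............
206 ..........wwwwwww.............
207 .........wwwwwwwww............
208 .........wwwwwwwwww...........
209 ........wwwwwwwwwwww..........
210 ........wwwwwwwwwww...........
211 .........wwwwwwwwww...........
212 .........wwwwwwwwww...........
213 ..........wwwwwwww............
214 ...........wwwww..............
215 ............www...............
216 ..............................
217 ..............................
front [0.5901 0.2732 0.1155]
bore [0.5709 0.2729 0.1155]
back [0.5362 0.2723 0.1155]
head [0.6123 0.2731 0.125 ]
```

Request:
{"op": "arm_command", "data": {
  "plan": [
    {"dp": [0, 0, -0.5], "spin": 0},
    {"dp": [0, 0, 0], "spin": 0}
  ]
}}

```text
clock: 18.75
position: [0.4818, 0.2713, 0.2692]
ee_rot: [1.0, 0.0, 0.0, -0.0]
ft_force: [0.2, -0.1, 1.7]
grip_width: 0.263
grasp_force: 59.6
```

Request:
{"op": "arm_command", "data": {
  "plan": [
    {"dp": [4, 0, 0], "spin": 0},
    {"dp": [5, 0, 0], "spin": 0},
    {"dp": [5, 0, 0], "spin": 0},
    {"dp": [3, 0, 0], "spin": 0},
    {"dp": [0, 0, 0], "spin": 0}
  ]
}}

```text
clock: 19.25
position: [0.4993, 0.2714, 0.2694]
ee_rot: [1.0, 0.0, 0.0, -0.0]
ft_force: [1.5, -0.4, 2.6]
grip_width: 0.269
grasp_force: 59.8
```

Request:
{"op": "arm_command", "data": {
  "plan": [
    {"dp": [2, 0, 0], "spin": 0},
    {"dp": [2, 0, 0], "spin": 0},
    {"dp": [0, 0, 0], "spin": 0}
  ]
}}

```text
clock: 19.55
position: [0.5028, 0.2715, 0.2694]
ee_rot: [1.0, 0.0, 0.0, -0.0]
ft_force: [-2.7, -0.1, 4.6]
grip_width: 0.272
grasp_force: 60.0
```

Request:
{"op": "arm_command", "data": {
  "plan": [
    {"dp": [2, 0, 0], "spin": 0},
    {"dp": [0, 0, 0], "spin": 0}
  ]
}}

```text
clock: 19.75
position: [0.5047, 0.2716, 0.2694]
ee_rot: [1.0, 0.0, -0.0, 0.0]
ft_force: [-2.6, -0.1, 5.9]
grip_width: 0.274
grasp_force: 60.2
```

Request:
{"op": "arm_command", "data": {
  "plan": [
    {"dp": [2, 0, 0], "spin": 0},
    {"dp": [0, 0, 0], "spin": 0}
  ]
}}

```text
clock: 19.95
position: [0.5062, 0.2716, 0.2694]
ee_rot: [1.0, 0.001, -0.001, 0.0]
ft_force: [-7.3, -1.3, 8.8]
grip_width: 0.27
grasp_force: 60.6
```

```bash
python3 meas.py | head -1;  python3 m2.py 0 | head -34
```

```text
[0.5062 0.2716 0.2693] [-7.6 -1.   6.9]
216 ........wwwwww.ooooo.........ooooo.wwwwww.........
217 ........wwwww..oooo...o.....ooooooo.wwwww.........
218 ........wwwww.oooo.............oooo.wwwww.........
219 ........wwwww.oooo.............ooooo.wwww.........
220 ........wwwww.oooo.............ooooo.wwww.........
221 ........wwwww.oooo.............oooo.wwwww.........
222 ........wwwww.oooo....oo..o....oooo.wwwww.........
223 .......wwwwww.oooo..ooooooooo..oooo.wwwww.........
224 ........wwwww.oooo..ooooooooo..oooo.wwwww.........
225 ........ww.ww..ooo..ooooooooo.ooooo.wwwww.........
226 ...........ww..ooo..ooooooooo.ooooo.wwwww.........
227 ..............oooooooooooooooooooooo..www.........
228 .............oooooooooooooooooooooooo..ww.........
229 .............ooooooooooooooooooooooooo.ww.........
230 ...............ooooooooooooooooooooooo.ww.........
231 ................oooooooooooooooooooooo.ww.........
232 .................ooooooooooooooooooooo.ww.........
233 ..................oooooooooooooooooooo.ww.........
234 ...................oo..................ww.........
235 .......................wwwww.........wwww.........
236 .....................wwwwwwwwwwwwwwwwwwww.........
237 .....................wwwwwwwwwwwwwwwwwwww.........
238 .......................wwwwwwwwwwwwwwwww..........
239 ........................ww........................
240 .........................w........................
241 ..................................................
242 ..................................................
243 ..................................................
244 ..................................................
245 ..................................................
246 ..................................................
247 ..................................................
248 ..................................................
249 ..................................................
```

Request:
{"op": "arm_command", "data": {
  "plan": [
    {"dp": [1, 0, -0.5], "spin": 0},
    {"dp": [0, 0, 0], "spin": 0}
  ]
}}

```text
clock: 20.25
position: [0.5069, 0.2716, 0.2695]
ee_rot: [1.0, 0.001, -0.001, 0.0]
ft_force: [-8.4, -0.6, 5.9]
grip_width: 0.267
grasp_force: 60.2
```

Request:
{"op": "arm_command", "data": {
  "plan": [
    {"dp": [1.5, 0, -0.3], "spin": 0},
    {"dp": [0, 0, 0], "spin": 0}
  ]
}}

```text
clock: 20.45
position: [0.5082, 0.2715, 0.2696]
ee_rot: [1.0, 0.001, -0.001, 0.001]
ft_force: [-8.3, -1.2, 5.2]
grip_width: 0.269
grasp_force: 60.1
```

Request:
{"op": "arm_command", "data": {
  "plan": [
    {"dp": [1.5, 0, 0], "spin": 0},
    {"dp": [0, 0, 0], "spin": 0}
  ]
}}

```text
clock: 20.65
position: [0.5097, 0.2715, 0.2696]
ee_rot: [1.0, 0.001, -0.001, 0.001]
ft_force: [-9.1, -0.6, 5.4]
grip_width: 0.269
grasp_force: 60.3
```

Request:
{"op": "arm_command", "data": {
  "plan": [
    {"dp": [1.5, 0, 0], "spin": 0},
    {"dp": [0, 0, 0], "spin": 0}
  ]
}}

```text
clock: 20.85
position: [0.5114, 0.2715, 0.2697]
ee_rot: [1.0, 0.001, -0.001, 0.001]
ft_force: [-6.7, -0.8, 5.2]
grip_width: 0.27
grasp_force: 60.1
```

Request:
{"op": "arm_command", "data": {
  "plan": [
    {"dp": [1.5, 0, 0], "spin": 0},
    {"dp": [0, 0, 0], "spin": 0}
  ]
}}

```text
clock: 21.05
position: [0.5132, 0.2714, 0.2698]
ee_rot: [1.0, 0.001, -0.001, 0.0]
ft_force: [-5.4, -0.6, 4.1]
grip_width: 0.272
grasp_force: 60.0
```

Request:
{"op": "arm_command", "data": {
  "plan": [
    {"dp": [1.5, 0, 0], "spin": 0},
    {"dp": [0, 0, 0], "spin": 0}
  ]
}}

```text
clock: 21.25
position: [0.5151, 0.2713, 0.2699]
ee_rot: [1.0, 0.0, -0.0, 0.0]
ft_force: [-3.4, -0.0, 3.6]
grip_width: 0.268
grasp_force: 59.8
```

Request:
{"op": "arm_command", "data": {
  "plan": [
    {"dp": [2, 0, 0], "spin": 0},
    {"dp": [0, 0, 0], "spin": 0}
  ]
}}

```text
clock: 21.45
position: [0.5175, 0.2713, 0.2699]
ee_rot: [1.0, 0.0, 0.0, -0.0]
ft_force: [-0.1, 0.2, 2.0]
grip_width: 0.27
grasp_force: 59.6
```

Request:
{"op": "arm_command", "data": {
  "plan": [
    {"dp": [2, 0, 0], "spin": 0},
    {"dp": [0, 0, 0], "spin": 0}
  ]
}}

```text
clock: 21.65
position: [0.5195, 0.2713, 0.27]
ee_rot: [1.0, 0.0, 0.0, -0.0]
ft_force: [0.9, -0.3, 0.8]
grip_width: 0.267
grasp_force: 59.5
```

Request:
{"op": "arm_command", "data": {
  "plan": [
    {"dp": [1.5, 0, 0], "spin": 0},
    {"dp": [0, 0, 0], "spin": 0}
  ]
}}

```text
clock: 21.85
position: [0.5209, 0.2713, 0.27]
ee_rot: [1.0, 0.0, 0.0, 0.0]
ft_force: [-0.4, 0.2, 0.7]
grip_width: 0.272
grasp_force: 59.4
```

```bash
python3 meas.py | head -1;  python3 - <<'E'
import cv2,numpy as np
t=cv2.imread("pics/tm.png");s=cv2.imread("pics/sm.png")
cv2.imwrite("pics/c6.png",np.hstack([cv2.resize(t[190:250,130:190],(400,400),interpolation=cv2.INTER_CUBIC),cv2.resize(s[225:285,150:210],(400,400),interpolation=cv2.INTER_CUBIC)]))
E
python3 m2.py 0|head -30
```

```text
[0.5209 0.2713 0.27  ] [-0.   0.5 -0.3]
216 ........wwwwww.ooo..oo....ooo.ooooo.wwwww.........
217 .........w.www.ooo..ooooooooo.ooooo.wwwww.........
218 ...........www.ooo..ooooooooo.ooooo.wwwww.........
219 ...............oooooooooooooooooooo...www.........
220 .............oooooooooooooooooooooooo..ww.........
221 .............ooooooooooooooooooooooooo.ww.........
222 ..............oooooooooooooooooooooooo.ww.........
223 ................oooooooooooooooooooooo.ww.........
224 .................ooooooooooooooooooooo.ww.........
225 ..................oooooooooooooooooooo.ww.........
226 ...................ooooooooooooooo.oo..ww.........
227 ......................................www.........
228 ......................wwwwwwwwwwwwwwwwwww.........
229 .....................wwwwwwwwwwwwwwwwwwww.........
230 ......................wwwwwwwwwwwwwwwwwww.........
231 .......................wwwwwwwwwwwwwwwww..........
232 ........................ww........................
233 ..................................................
234 ..................................................
235 ..................................................
236 ..................................................
237 ..................................................
238 ..................................................
239 ..................................................
240 ..................................................
241 ..................................................
242 ..................................................
243 ..................................................
244 ..................................................
245 ..................................................
```

Request:
{"op": "arm_command", "data": {
  "plan": [
    {"dp": [1, 0, 0], "spin": 0},
    {"dp": [0, 0, 0], "spin": 0}
  ]
}}

```text
clock: 22.15
position: [0.5217, 0.2714, 0.27]
ee_rot: [1.0, 0.0, -0.0, 0.0]
ft_force: [-0.7, 0.4, 0.6]
grip_width: 0.274
grasp_force: 59.4
```

Request:
{"op": "arm_command", "data": {
  "plan": [
    {"dp": [1, 0, 0], "spin": 0},
    {"dp": [0, 0, 0], "spin": 0}
  ]
}}

```text
clock: 22.35
position: [0.5228, 0.2714, 0.27]
ee_rot: [1.0, 0.0, 0.0, 0.0]
ft_force: [-0.5, -0.7, -0.4]
grip_width: 0.271
grasp_force: 59.4
```

View pics/c6.png

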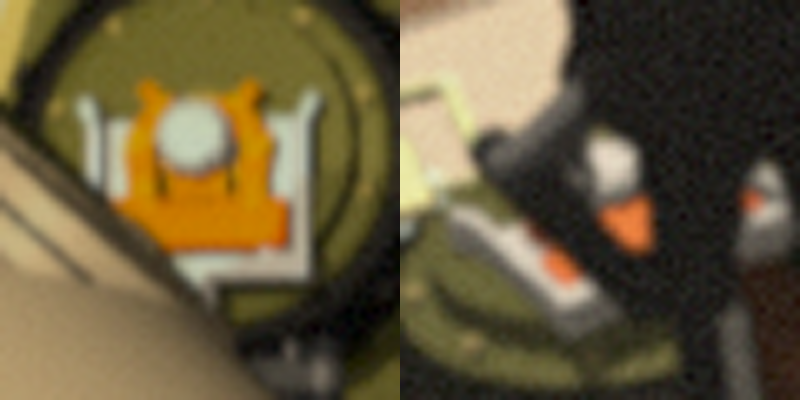

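Request:
{"op": "arm_command", "data": {
  "plan": [
    {"dp": [1.5, 0, 0], "spin": 0},
    {"dp": [0, 0, 0], "spin": 0}
  ]
}}

```text
clock: 22.55
position: [0.524, 0.2715, 0.27]
ee_rot: [1.0, 0.0, -0.0, 0.0]
ft_force: [-3.8, -0.9, 2.6]
grip_width: 0.275
grasp_force: 59.7
```

Request:
{"op": "arm_command", "data": {
  "plan": [
    {"dp": [1.5, 0, 0], "spin": 0},
    {"dp": [0, 0, 0], "spin": 0}
  ]
}}

```text
clock: 22.75
position: [0.5246, 0.2718, 0.27]
ee_rot: [1.0, 0.001, -0.001, 0.001]
ft_force: [-11.1, -1.4, 6.5]
grip_width: 0.269
grasp_force: 60.4
```

Request:
{"op": "arm_command", "data": {
  "plan": [
    {"dp": [-2, 0, 0], "spin": 0},
    {"dp": [-2, 0, 0], "spin": 0},
    {"dp": [-3, 0, 0], "spin": 0},
    {"dp": [-4, 0, 0], "spin": 0},
    {"dp": [-4, 0, 0], "spin": 0}
  ]
}}

```text
clock: 23.25
position: [0.5104, 0.2713, 0.27]
ee_rot: [1.0, 0.0, 0.0, 0.0]
ft_force: [0.5, -0.2, -2.2]
grip_width: 0.269
grasp_force: 59.1
```

Request:
{"op": "arm_command", "data": {
  "plan": [
    {"dp": [-5, 0, 0], "spin": 0},
    {"dp": [-6, 0, 0], "spin": 0},
    {"dp": [-7, 0, 0], "spin": 0},
    {"dp": [-7, 0, 0], "spin": 0},
    {"dp": [-7, 0, 0], "spin": 0}
  ]
}}

```text
clock: 23.75
position: [0.478, 0.2714, 0.2701]
ee_rot: [1.0, 0.001, 0.0, 0.0]
ft_force: [0.6, 0.1, -1.1]
grip_width: 0.268
grasp_force: 59.1
```

Request:
{"op": "arm_command", "data": {
  "plan": [
    {"dp": [-9, 0, 0], "spin": 0},
    {"dp": [-9, 0, 0], "spin": 0},
    {"dp": [-8, 0, 0], "spin": 0},
    {"dp": [-4, 0, -10], "spin": 0},
    {"dp": [0, 0, 0], "spin": 0}
  ]
}}

```text
clock: 24.25
position: [0.4485, 0.2719, 0.2817]
ee_rot: [1.0, 0.001, 0.001, -0.0]
ft_force: [1.0, 0.0, -0.6]
grip_width: 0.27
grasp_force: 59.1
```

```bash
python3 meas.py | head -1;  python3 - <<'E'
import cv2
import numpy as np
from h import *
t=cv2.imread("pics/tm.png");h=cv2.cvtColor(t,cv2.COLOR_BGR2HSV).astype(int)
m=(h[...,0]>4)&(h[...,0]<28)&(h[...,1]>190)&(h[...,2]>150)
w=(h[...,1]<75)&(h[...,2]>125)
for y in range(199,262): print(y,''.join('o' if a else('w' if b else '.') for a,b in zip(m[y,138:182],w[y,138:182])))
E
```

```text
[0.4491 0.2713 0.2807] [ 0.6  0.2 -1.7]
199 ............................................
200 ............................................
201 ............................................
202 ............................................
203 ..............o.............ooo.............
204 .............ooo...........oooo.............
205 .............oooo.wwww...ooooo..............
206 .............ooo..wwwwww..oooo..............
207 .............ooo.wwwwwwww..ooo..............
208 .............oo.wwwwwwwwww.oooo.............
209 ............ooo.wwwwwwwwww.ooooo............
210 ...........oooo.wwwwwwwwww.ooooo............
211 ...........oooo.wwwwwwwwww..ooooo...........
212 ...........oooo.wwwwwwwwww..ooooo...........
213 ...........oooo..wwwwwwww...ooooo...........
214 ...........ooooo..wwwwww...oooooo...........
215 ...........oooooo....w.....oooooo...........
216 ...........ooooo.oo....ooo.oooooo...........
217 ...........ooooo.ooooooooo..oooo............
218 ...........ooooo.ooooooooo..oooo............
219 ...........ooooo.ooooooooo..oooo............
220 ..........ooooooooooooooooo
[... 1326 characters left out ...]
wwwwww........
248 ..www.wwwwww.................wwwwwww........
249 ..wwwwwwwwww.................wwwwwww........
250 ..wwwwwwwwww.................wwwwwww........
251 ..www.wwwwwww................wwwwwww........
252 ..www.wwwwwww................wwwwwww........
253 ..ww..wwwwww.................wwwwwww........
254 ..ww..wwwwww.................wwwwwww........
255 ..ww..wwwwwww...............wwwwwwww........
256 ..ww..wwwwww................wwwwwwww........
257 ...w..wwwwww................wwwwwwww........
258 ......wwwwww................wwwwwwww........
259 .......wwwwww.wwwwwwwwww....wwwwwwwww.......
260 .........wwwwwwwwwwwwwwwwwwwwwwwwwwww.......
261 ...........wwwwwwwwwwwwwwwwwwwwwwwwww.......
```

Run:
```python
from h import *
np.set_printoptions(precision=4,suppress=True)
# ledge front edge rows, tip rows; right tine; TCP-relative
for n,p,rows in(("before",(.4616,.2721,.2972),[((174.0,227.7),.005),((170,231.5),-.003)]),("after",(.4491,.2713,.2807),[((174.0,234.7),.005),((171,237.7),-.003)])):
    for uv,dz in rows: print(n,at_z("top",uv,p[2]-.1565+dz)-p)
```

```text
before [ 0.1066 -0.0385 -0.1515]
before [ 0.0997 -0.028  -0.1595]
after [ 0.1062 -0.0341 -0.1515]
after [ 0.1008 -0.0257 -0.1595]
```

Request:
{"op": "arm_command", "data": {
  "plan": [
    {"dp": [0, 0, -15], "spin": 0},
    {"dp": [0, 0, -25], "spin": 0.02},
    {"dp": [0, 0, -5], "spin": 0.03},
    {"dp": [5, 15, 0], "spin": 0},
    {"dp": [9.6, 30, 0], "spin": 0}
  ]
}}

```text
clock: 24.85
position: [0.4605, 0.2272, 0.3256]
ee_rot: [1.0, -0.023, 0.0, -0.001]
ft_force: [0.5, -0.3, -1.9]
grip_width: 0.271
grasp_force: 59.1
```

Request:
{"op": "arm_command", "data": {
  "plan": [
    {"dp": [10.7, 34, 0], "spin": 0},
    {"dp": [10.7, 34, 0], "spin": 0},
    {"dp": [10.7, 34, 0], "spin": 0},
    {"dp": [10.7, 34, 0], "spin": 0},
    {"dp": [10.7, 34, 0], "spin": 0}
  ]
}}

```text
clock: 25.35
position: [0.5064, 0.0517, 0.3252]
ee_rot: [1.0, -0.025, 0.0, 0.0]
ft_force: [1.0, 1.5, -1.8]
grip_width: 0.269
grasp_force: 59.1
```

Request:
{"op": "arm_command", "data": {
  "plan": [
    {"dp": [10.7, 34, 0], "spin": 0},
    {"dp": [10.7, 34, 0], "spin": 0},
    {"dp": [10.7, 34, 0], "spin": 0},
    {"dp": [10.7, 34, 0], "spin": 0},
    {"dp": [0, 0, 0], "spin": 0}
  ]
}}

```text
clock: 25.85
position: [0.5426, -0.0906, 0.3246]
ee_rot: [1.0, -0.029, -0.0, 0.001]
ft_force: [-0.5, -0.2, -2.5]
grip_width: 0.272
grasp_force: 59.2
```

```bash
python3 -c "
from workcell import manip
o=manip.get_obs();print(o['position'],o['ee_rot'],o['ft_force'],o['joint_pos'])"
```

```text
[ 0.5426008  -0.09055547  0.32459647] [ 9.99584662e-01 -2.88042128e-02 -1.44211384e-04  8.94906866e-04] [-0.50834118 -0.19585133 -2.50130189] [ 0.61781923  0.29003605 -0.62286309  1.7367595   0.18387482  1.17343458
 -1.68528393]
```

Request:
{"op": "arm_command", "data": {
  "plan": [
    {"dp": [0, 0, 15], "spin": 0},
    {"dp": [0, 0, 30], "spin": 0},
    {"dp": [0, 0, 30], "spin": 0},
    {"dp": [0, 0, 15], "spin": 0},
    {"dp": [0, 0, 0], "spin": 0}
  ]
}}

```text
clock: 26.35
position: [0.5412, -0.0836, 0.2327]
ee_rot: [1.0, -0.024, -0.002, -0.001]
ft_force: [-0.6, -0.6, -1.7]
grip_width: 0.273
grasp_force: 59.2
```

Request:
{"op": "arm_command", "data": {
  "plan": [
    {"dp": [0, 0, 0], "spin": 0},
    {"dp": [0, 0, 0], "spin": 0}
  ]
}}

```text
clock: 26.55
position: [0.5428, -0.0844, 0.2365]
ee_rot: [1.0, -0.024, 0.001, 0.0]
ft_force: [-0.3, 0.4, -1.0]
grip_width: 0.273
grasp_force: 59.2
```

Request:
{"op": "arm_command", "data": {
  "plan": [
    {"dp": [0, 0.4, 6], "spin": 0},
    {"dp": [0, 0, 8], "spin": 0},
    {"dp": [0, 0, 6], "spin": 0},
    {"dp": [0, 0, 4], "spin": 0},
    {"dp": [0, 0, 0], "spin": 0}
  ]
}}

```text
clock: 27.05
position: [0.5419, -0.085, 0.2103]
ee_rot: [1.0, -0.025, -0.001, -0.0]
ft_force: [0.1, -0.1, -1.4]
grip_width: 0.273
grasp_force: 59.2
```

Request:
{"op": "arm_command", "data": {
  "plan": [
    {"dp": [0, 0, 5], "spin": 0},
    {"dp": [0, 0, 4], "spin": 0},
    {"dp": [0, 0, 3], "spin": 0},
    {"dp": [0, 0, 0], "spin": 0}
  ]
}}

```text
clock: 27.45
position: [0.5422, -0.0851, 0.199]
ee_rot: [1.0, -0.025, -0.0, 0.0]
ft_force: [-0.5, 0.4, 0.3]
grip_width: 0.273
grasp_force: 59.5
```

Request:
{"op": "arm_command", "data": {
  "plan": [
    {"dp": [0, 0, 0.7], "spin": 0},
    {"dp": [0, 0, 0], "spin": 0}
  ]
}}

```text
clock: 27.65
position: [0.5422, -0.0851, 0.1988]
ee_rot: [1.0, -0.025, 0.0, 0.0]
ft_force: [-1.0, 0.5, 4.7]
grip_width: 0.267
grasp_force: 60.2
```

Request:
{"op": "arm_command", "data": {
  "plan": [
    {"dp": [0, 0, 0], "spin": 0},
    {"dp": [0, 0, 0], "spin": 0},
    {"dp": [0, 0, 0], "spin": 0},
    {"dp": [0, 0, 0], "spin": 0},
    {"dp": [0, 0, 0], "spin": 0}
  ],
  "grip": -1
}}

```text
clock: 28.15
position: [0.5422, -0.0851, 0.1984]
ee_rot: [1.0, -0.025, 0.0, 0.0]
ft_force: [0.9, 0.3, -0.6]
grip_width: 1.0
grasp_force: 0.0
```

Request:
{"op": "arm_command", "data": {
  "plan": [
    {"dp": [0, 0, -10], "spin": 0},
    {"dp": [0, 0, -30], "spin": 0},
    {"dp": [0, 0, -40], "spin": 0},
    {"dp": [0, 0, -40], "spin": 0},
    {"dp": [0, 0, -20], "spin": 0}
  ]
}}

```text
clock: 28.65
position: [0.5427, -0.0846, 0.3428]
ee_rot: [1.0, -0.024, 0.002, 0.0]
ft_force: [0.6, 0.1, -0.6]
grip_width: 1.0
grasp_force: 0.0
```

Request:
{"op": "arm_command", "data": {
  "plan": [
    {"dp": [-40, 0, -20], "spin": 0},
    {"dp": [-40, 20, -20], "spin": 0},
    {"dp": [0, 40, 0], "spin": 0},
    {"dp": [0, 40, 0], "spin": 0},
    {"dp": [0, 0, 0], "spin": 0}
  ]
}}

```text
clock: 29.15
position: [0.4559, -0.1861, 0.3793]
ee_rot: [1.0, -0.028, 0.0, 0.001]
ft_force: [0.2, -0.0, -0.5]
grip_width: 1.0
grasp_force: 0.0
```

Run:
```python
from h import *
from workcell import finder
import cv2
np.set_printoptions(precision=4,suppress=True)
t=viewer.camera("top"); viewer.camera("side"); cv2.imwrite("pics/end.png",t)
for c in("top","side"):
  for n in("tool","tool_fork","clip_bore"): print(c,n,[(np.round(d["position"],3).tolist(),round(d["score"],2)) for d in finder.find_in(c,n)[:3]])
t0=cv2.imread("pics/top0.png")
a=t0[195:285,295:345].astype(int); b=t[195:285,295:345].astype(int)
print("patch diff mean", abs(a-b).mean())
g0=cv2.cvtColor(t0[190:290,300:345],7);g=cv2.cvtColor(t[190:290,300:345],7)
for nm,(y0,y1,x0,x1) in {"fork":(198,224,303,341),"handle":(228,275,310,332)}.items():
    T=t0[y0:y1,x0:x1]; r=cv2.matchTemplate(t[y0-8:y1+8,x0-8:x1+8],T,cv2.TM_CCOEFF_NORMED); print(nm,r.max(),np.array(np.unravel_index(r.argmax(),r.shape))-8)
h=cv2.cvtColor(t,cv2.COLOR_BGR2HSV).astype(int); m=(h[...,0]>4)&(h[...,0]<28)&(h[...,1]>190)&(h[...,2]>150); w=(h[...,1]<75)&(h[...,2]>125)
for y in range(202,230): print(''.join('o' if p else('w' if q else '.') for p,q in zip(m[y,138:182],w[y,138:182])))
```

```text
top tool [([0.579, -0.085, 0.049], 0.59)]
top tool_fork []
top clip_bore [([0.593, 0.266, 0.112], 0.6)]
side tool [([0.546, -0.073, 0.048], 0.81), ([0.474, -0.492, 0.013], 0.34)]
side tool_fork [([0.542, -0.078, 0.046], 0.86)]
side clip_bore [([0.584, 0.28, 0.116], 0.91)]
patch diff mean 5.710740740740741
fork 0.97620773 [ 0 -1]
handle 0.98309636 [0 0]
............................................
..............o.............ooo.............
.............ooo............ooo.............
.............oooo.wwww...ooooo..............
..............oo..wwwwww..oooo..............
..............oo.wwwwwwww..ooo..............
.............oo.wwwwwwwwww.oooo.............
............ooo.wwwwwwwwww.ooooo............
............ooo.wwwwwwwwww.ooooo............
...........oooo.wwwwwwwwww..ooooo...........
...........oooo.wwwwwwwwww..ooooo...........
...........oooo..wwwwwwww...ooooo...........
...........oooo...wwwww....oooooo...........
...........oooooo....w.....oooooo...........
...........oooo..oo....oo..ooooo............
...........ooooo.ooooooooo..oooo............
...........ooooo.ooooooooo..oooo............
...........ooooo.ooooooooo..oooo............
..........ooooooooooooooooooooooooo.........
.........oooooooooooooooooooooooooo.........
.........oooooooooooooooooooooooooo.........
.........oooooooooooooooooooooooooo.........
.........oooooooooooooooooooooooooo.........
........ooooooooooooooooooooooooooo.........
........ooooooooooooooooooooooooooo.........
.........ooooooooooooooooooooooooo..........
............................................
............................................
```

```bash
python3 -c "
from workcell import manip
print(manip.hand_in())"
```

```text
the job is handed in; nothing more can be done
None
```

I pressed the wheel home, snapped the clip into the bare axle's groove, and laid the fork tool back on its rest within about a pixel (2 mm) of where it started. The job is handed in at about 29 s of the 61 s allowed; `hand_in` gave no verdict, and I judged the wheel home only by the hard stop I felt.

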